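# Fit a mounted stone in the bench spindle's collet

### The arm

A 6-joint arm with a two-finger parallel gripper is mounted at the origin on the work surface. World frame = base frame: x ahead of the robot, y to its left, z up, the work surface at z = 0. Lengths are in m, angles in degrees, forces in N, time in s.
With the tool pointing down it reaches from about 0.35 to 0.875 m from the base axis. Payload 4.2 kg.
Tool frame: the origin (TCP) lies midway between the tips of the shut fingers; the grasp point (between the pads) lies 19 mm behind it; z points along the fingers, y is the line along which they close (so a half turn about z gives the same grasp; the last joint's range is limited). The gripper opens to 87 mm and grips with 3 to 60 N. Pads are 19 mm wide; open, the fingers measure 117 mm over their backs; the gripper's body (75 mm by 190 mm) begins 51 mm behind the grasp point.
Start: joints at [-56.173, 22.042, 0.453, 0, -68.411, -14.817], TCP at [0.204, -0.591, 0.223] pointing down, gripper open.
Joint ranges: [-179.83, 179.83], [-69.29, 118.12], [-61.27, 80.66], [-181.25, 117.63], [-171.15, -9.14], [-177.46, 177.46]. Speed limits (degrees/s): [159.86, 159.86, 180, 180, 180, 180].

### API

Orientations are given as a 3x3 rotation matrix whose columns are the frame's x, y, z axes.
In Python, from station import sense, capture, camera_params, finish_job gives the robot as it stands.
- The arm moves only by the tool drive_tool, never from a script. Its argument "rows" is a list of rows, each an object of numbers: "tx", "ty", "tz": the shift along the tool's x, y, z in cm; "ax", "ay", "az": the turn, a rotation vector about the tool's x, y, z in rad; "claw": the finger opening in cm, from 0 to 8.7. In form: [{"tx": .., "ty": .., "tz": .., "ax": .., "ay": .., "az": .., "claw": ..}, ...]. A call has 1 to 10 rows; each row shifts and turns the commanded pose from where the row before left it, along the tool's axes as they then stand; what a row does not reach is not made up. A row lasts 1/12 s, in which the tool goes at most 41.7 mm and 7.16 degrees, less where a joint would pass 70% of its speed; a pose out of reach is approached as far as the arm can. A call with a gripper value outside its range is refused whole. The fingers move at their own pace and stop on an object; the grip force is fixed at half the most. Time passes only in rows, so rows that do not move let the fingers close. It gives the time, the measured TCP pose, the force, the opening and the grip force at its end, in the units of the state.
- sense(): the state, without advancing time (a new reading comes with each control period).
- capture(name): name is "scene" or "top"; returns (picture, depth): 384x512x3 uint8, red, green, blue; 384x512 float32, m along the optical axis (not along the pixel's ray), 0 where there is no reading.
- camera_params(name): a dict with "intrinsics" (3x3 intrinsics, pixels), "R" (3x3) and "t" (3): a world point X has camera coordinates R X + t. Camera axes: x right, y down, z forward; pixel columns grow to the right and rows downward; lengths in m; the calibration is good to about 2 mm. A picture is of the moment at which its call begins. camera_params takes no time and is no camera call.
- finish_job(): hands the job in; it is judged then, once.
The state is a dict: "time_s": time; "joints": joint angles; "joint_velocities": joint speeds; "effort": joint torques, N m; "tcp_pos": TCP position; "ee_rot": TCP orientation; "wrist_force": force on the tool from outside, world axes, zero at the start; "moment": the same for the moment, N m; "gripper_width": opening from 0.0 (shut) to 1.0 (fully open); "gripper_force": force on a finger pad.
Only numpy, scipy, OpenCV 4.12 (cv2) and the standard library are available. Lean on these libraries where they do the work, as an engineer would, in place of code of your own. Each camera call takes 0.05 s, during which the arm holds its last target. There are 200 camera calls.

### The job

Take the white mounted grinding stone from the wooden rack and push its shank straight down into the collet of the bench spindle until it is fully home against the depth stop inside. Then turn the brass hex nut clockwise until the collet just grips the shank firmly. Push and tighten gently without forcing or overtightening, leave the stone standing upright with nothing touching it, and do not disturb the other things on the bench.

Things in the scene. Friction and masses are not known exactly. Their poses are not given: they have to be found in the camera images.
- stone_head (a point): Centre of the head of the WHITE mounted stone: white cylinder 28 mm wide, 20 mm high, on a steel shank 10 mm wide that reaches 50 mm below it (chamfered foot; 70 mm over all, about 70 g). z points up along the shank. It starts upright in one of the rack's three holes; the underside of its head is 14 mm above the rack's top.
- shank_foot (a point): Centre of the lower end of the white stone's shank, 60 mm below the head's centre.
- rack: Wooden block 60 x 180 x 42 mm high, origin under its centre, long side along its y. Three holes on its midline, 60 mm apart, 12 mm wide, 36 mm deep; the white stone and two to leave alone (red cone, narrow green cylinder) stand in them in any order. Heavy but not fixed.
- spindle: Bench spindle, bolted down, yaw varies; origin on the bench, on its upright axis. Blue motor housing 100 mm square up to 56 mm, on a 130 mm base plate; then a flange 56 mm wide up to 70 mm, a neck 34 mm wide up to 89 mm, then the brass hex nut up to 115 mm.
- collet_mouth (a point): Centre of the collet's open top, level with the nut's top; z up. Below it an upright bore: four jaws with lead-ins leave an opening 11.6 to 13.6 mm square for the shank. About 17 mm down two sprung balls squeeze the shank: it takes a push of 3 to 7 N to pass and slide on, and it does not drop home by itself. The firm depth stop is hidden 26 to 34 mm down; over 25 N on it is too much.
- nut_grip (a point): Middle of the brass hex nut, on its axis, 13 mm below the mouth; 42 mm across flats, 26 mm high. x (red stripe) and every 60 degrees from it are square to flats. Clockwise from above (yaw falling) tightens. Loose it takes 0.25 N m and stays put; the jaws meet the shank 0.4 to 0.9 rad from the start, then the torque climbs. 0.14 to 0.2 N m above loose grips well; above 0.28 overtightens.
There are look-alikes about, which are no part of the job. What is shaped like the spindle but pink or purple is not meant.

How it is judged:
By the outcome, as a careful person would: the job done as asked, in the order asked, and still so for the second after the job is handed in, with the robot touching nothing.
It also fails if it takes over 66 s, if anything falls off the work surface, if the arm or the gripper's body presses on something with over 40 N, if the wrist force passes 120 N, or if a joint passes its speed limit or range.

## Working session

There is one attempt and no reset: what is moved stays moved. The work goes in short steps, Python scripts to look and compute and a tool call to move; the robot and the scene stay as the last step left them, time stands still between calls to the robot, and variables do not carry over. Pictures are saved under pics/ and viewed, at most 10 in all, crops included, and the job is handed in when it is done.

Besides the shell and the picture viewer there is one more tool, called after ">>>" by a JSON object that holds its "method" and its "body". drive_tool: Moves the arm, as the interface text tells. Its arguments: {"type":"object","properties":{"rows":{"type":"array"}},"required":["rows"]}

```bash
mkdir -p pics; ls; cat > h.py <<'E'
import numpy as np, cv2
from station import sense, capture, camera_params, finish_job
def snap(n,f):
    p,d=capture(n); cv2.imwrite('pics/'+f+'.png',p[:,:,::-1]); np.savez('pics/'+f+'.npz',p=p,d=d); return p,d
def pts(n,d):
    c=camera_params(n);K=np.array(c['intrinsics']);R=np.array(c['R']);t=np.array(c['t'])
    v,u=np.mgrid[:d.shape[0],:d.shape[1]]
    r=np.stack([(u-K[0,2])/K[0,0]*d,(v-K[1,2])/K[1,1]*d,d],-1)
    return (r-t)@R
def ray(n,u,v,z):
    c=camera_params(n);K=np.array(c['intrinsics']);R=np.array(c['R']);t=np.array(c['t'])
    o=-R.T@t; q=R.T@np.array([(u-K[0,2])/K[0,0],(v-K[1,2])/K[1,1],1]); return o+q*(z-o[2])/q[2]
E
python3 - <<'E'
from h import *
a,_=snap('scene','s0');b,_=snap('top','t0')
s=sense();print(s)
for n in('scene','top'):
    c=camera_params(n);print(n,c)
E
```

```text
pics
{'time_s': 0.1, 'joints': array([-5.61726295e+01,  2.20871302e+01,  3.87004951e-01, -2.48727966e-02,
       -6.84117463e+01, -1.48177055e+01]), 'joint_velocities': array([ 0.0799286 , -0.06053852,  0.13720441,  0.16806332, -0.0542218 ,
       -0.06390546]), 'effort': array([-5.76483180e-04, -3.91690028e+01,  1.87935269e+01,  4.23193529e+00,
        1.34545035e-02, -7.89833803e-05]), 'tcp_pos': array([ 0.20342659, -0.5903915 ,  0.22155786]), 'ee_rot': array([[-9.45515745e-01, -3.25575508e-01, -7.51610365e-04],
       [-3.25576357e-01,  9.45513948e-01,  1.84668691e-03],
       [ 1.09422057e-04,  1.99077811e-03, -9.99998012e-01]]), 'wrist_force': array([ 0.40369144, -0.02592502,  0.13943399]), 'moment': array([-0.01511576,  0.03777354, -0.03015397]), 'gripper_force': 0.0, 'gripper_width': 1.0010163072644471}
scene {'intrinsics': array([[378.65980321,   0.        , 248.69180995],
       [  0.        , 378.65980321, 191.03932361],
       [  0.        ,   0.        ,   1.        ]]), 'R': array([[ 0.64849126,  0.76109473,  0.01392434],
       [ 0.63619777, -0.53184721, -0.55891945],
       [-0.41798503,  0.37131301, -0.82910504]]), 't': array([-0.3908886 , -0.20295535,  1.40947199])}
top {'intrinsics': array([[431.61343361,   0.        , 258.39783282],
       [  0.        , 431.61343361, 194.75413946],
       [  0.        ,   0.        ,   1.        ]]), 'R': array([[-0.02544807, -0.99955625,  0.01548204],
       [-0.99146388,  0.02325496, -0.12829102],
       [ 0.12787405, -0.01861464, -0.99161571]]), 't': array([0.12659886, 0.48353017, 1.06555563])}
```

View pics/s0.png

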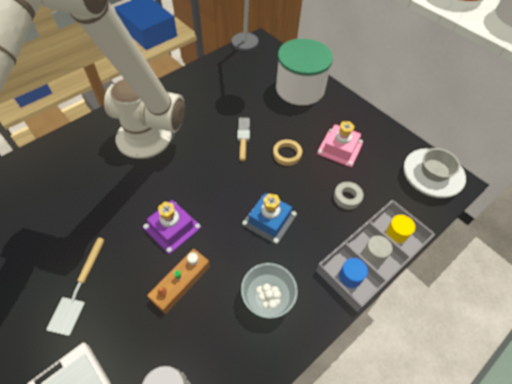

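View pics/t0.png

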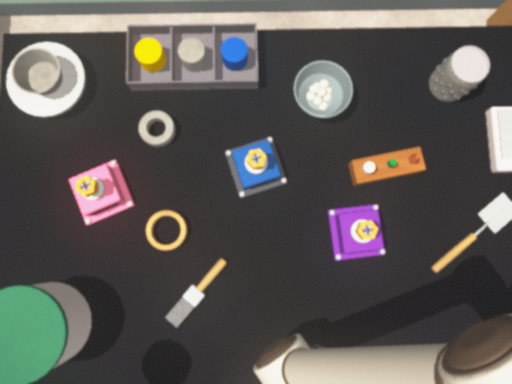

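The scene view shows the blue spindle at (270,210) and the rack at (178,280) with the white stone at (192,258). In the top view the spindle nut is at (257,160) and the white stone at (370,168), on the left end of the rack. Next I measure both.

```bash
python3 - <<'E'
from h import *
from station import camera_params
z=np.load('pics/t0.npz');p,d=z['p'],z['d'];P=pts('top',d)
hsv=cv2.cvtColor(p,cv2.COLOR_RGB2HSV)
def comp(m,x0,x1,y0,y1):
    M=np.zeros(m.shape,np.uint8);M[y0:y1,x0:x1]=m[y0:y1,x0:x1];return M
w=comp((hsv[...,1]<70)&(hsv[...,2]>170),355,385,155,182)
v,u=np.nonzero(w);print('white n',len(u),u.mean(),v.mean(),'bbox',u.min(),u.max(),v.min(),v.max())
print('z',np.percentile(P[w>0][:,2],[10,50,90]))
print('head top ray',ray('top',u.mean(),v.mean(),.076), P[w>0].mean(0))
# brass nut
n=comp((hsv[...,0]>15)&(hsv[...,0]<35)&(hsv[...,1]>100)&(hsv[...,2]>100),240,275,145,178)
v,u=np.nonzero(n);print('nut',len(u),u.mean(),v.mean(),u.min(),u.max(),v.min(),v.max())
print(np.percentile(P[n>0][:,2],[10,50,90]),ray('top',u.mean(),v.mean(),.115))
# blue housing top by height
b=(P[...,2]>.048)&(P[...,2]<.062)&(hsv[...,0]>95)&(hsv[...,0]<130)&(hsv[...,1]>100)
b=comp(b,215,300,130,205);q=P[b>0][:,:2].astype(np.float32);r=cv2.minAreaRect(q);print('blue',len(q),r)
# rack
k=(P[...,2]>.034)&(P[...,2]<.05);k=comp(k,335,440,140,195)
q=P[k>0][:,:2].astype(np.float32);print('rack',len(q),cv2.minAreaRect(q))
crop=lambda a,x,y,s:cv2.resize(a[y-s:y+s,x-s:x+s,::-1],(380,380),interpolation=cv2.INTER_CUBIC)
zs=np.load('pics/s0.npz')['p']
cv2.imwrite('pics/c0.png',np.hstack([crop(p,257,162,26),crop(zs,270,210,26)]))
E
```

```text
white n 122 368.7704918032787 167.0 bbox 363 375 161 172
z [0.06628247 0.07577776 0.07845762]
head top ray [ 0.54307233 -0.15783773  0.076     ] [ 0.54368259 -0.15877942  0.07271389]
nut 195 256.2871794871795 158.86666666666667 247 266 150 167
[0.10596    0.11425896 0.11667104] [0.5612373  0.11914294 0.115     ]
blue 1039 ((0.5644734501838684, 0.11942194402217865), (0.09991827607154846, 0.09976306557655334), 17.032217025756836)
rack 1393 ((0.5554801225662231, -0.218078151345253), (0.06080428510904312, 0.18170972168445587), 10.001206398010254)
```

View pics/c0.png

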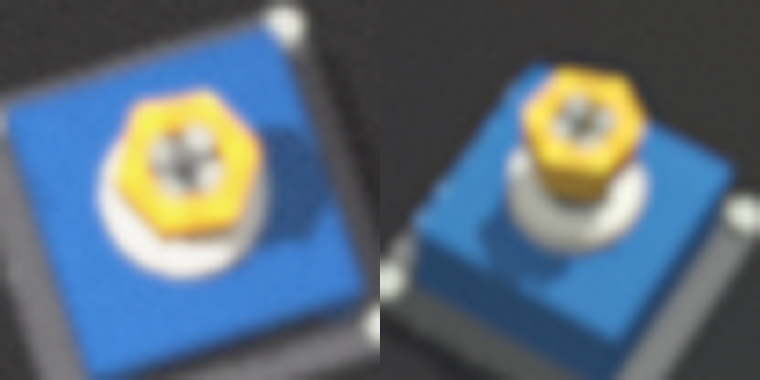

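Top and scene crops: the nut's opening is at about (256.6,157.9) in the top view and (271.4,200.4) in the scene view. Next come the mouth by triangulation, the hex angle and the clearance to the purple spindle.

```bash
cat >> h.py <<'E'
def go(x,y,z,yaw):
    """shift (cm, along the present tool axes) and az (rad) from the present pose to the target, tool-x yaw in deg"""
    s=sense();R=s['ee_rot'];c=np.arctan2(R[1,0],R[0,0])
    e=(np.radians(yaw)-c+np.pi)%(2*np.pi)-np.pi
    print('t',s['time_s'],'tcp',s['tcp_pos'].round(4),'yaw',np.degrees(c).round(2),'w',s['gripper_width']*8.7,'F',s['wrist_force'].round(2),'M',s['moment'].round(3))
    print('shift cm',(R.T@(np.array([x,y,z])-s['tcp_pos'])*100).round(2),'az',-e.round(3),'tilt',R[2].round(4))
E
python3 - <<'E'
from h import *
z=np.load('pics/t0.npz');p,d=z['p'],z['d'];P=pts('top',d)
z2=np.load('pics/s0.npz');ps,ds=z2['p'],z2['d'];Q=pts('scene',ds)
print('mouth',ray('top',256.6,157.9,.115),ray('scene',271.4,200.4,.115))
def tri(a,b):
    A=[];B=[]
    for n,(u,v) in(('top',a),('scene',b)):
        c=camera_params(n);M=np.array(c['intrinsics'])@np.c_[np.array(c['R']),np.array(c['t'])]
        A+=[u*M[2]-M[0],v*M[2]-M[1]]
    A=np.array(A);X=np.linalg.svd(A)[2][-1];return X[:3]/X[3]
print('tri',tri((256.6,157.9),(271.4,200.4)))
for n,im,PP,c in(('top',p,P,(256.6,158)),('scene',ps,Q,(271.4,200.4))):
    h=cv2.cvtColor(im,cv2.COLOR_RGB2HSV)
    m=((h[...,0]>12)&(h[...,0]<38)&(h[...,1]>90)&(h[...,2]>130)).astype(np.uint8)
    yy,xx=np.mgrid[:384,:512];m[np.hypot(xx-c[0],yy-c[1])>16]=0
    c2=max(cv2.findContours(m,cv2.RETR_EXTERNAL,cv2.CHAIN_APPROX_NONE)[0],key=cv2.contourArea)[:,0]
    W=np.array([ray(n,u,v,.115)[:2] for u,v in cv2.convexHull(c2)[:,0].astype(float)])
    o=ray(n,*c,.115)[:2];print(n,'hull');r=np.hypot(*(W-o).T);a=np.degrees(np.arctan2(*(W-o).T[::-1]))
    D=np.array([[a_,r_*1000] for a_,r_ in sorted(zip(a,r))]);print(D.round(1).tolist())
    best=[(max((W-o)@[np.cos(t),np.sin(t)])-min((W-o)@[np.cos(t),np.sin(t)])) for t in np.radians(range(0,180,5))]
    print('widths mm',(np.array(best)*1000).round(0).astype(int).tolist())
    ws=(h[...,1]<70)&(h[...,2]>170)
    if n=='scene':
        ws=ws.astype(np.uint8);ws[np.hypot(xx-192,yy-258)>10]=0
        v,u=np.nonzero(ws);print('white scene',len(u),u.mean(),v.mean(),ray('scene',u.mean(),v.mean(),.070),np.median(Q[ws>0],0))
m=(P[...,2]>.08)&(P[...,2]<.2);m[:, :340]=0;m[:,390:]=0;m[:200]=0;m[260:]=0
print('purple nut',P[m].min(0),P[m].max(0))
go(.544,-.1585,.16,-80)
E
```

```text
mouth [0.56355189 0.11834494 0.115     ] [0.56370775 0.11965654 0.115     ]
tri [0.56369123 0.11874508 0.11577592]
top hull
[[-179.2, 24.1], [-155.8, 24.0], [-139.5, 22.6], [-125.9, 21.2], [-85.1, 22.4], [-79.0, 22.8], [-24.0, 21.0], [-10.1, 22.0], [-3.9, 21.8], [28.0, 22.2], [41.4, 23.0], [49.8, 23.1], [69.1, 21.6], [94.8, 22.8], [106.4, 23.8], [119.3, 23.6], [159.1, 25.5]]
widths mm [46, 46, 45, 45, 46, 46, 46, 46, 46, 46, 45, 45, 44, 43, 42, 43, 44, 45, 45, 46, 46, 47, 46, 46, 45, 44, 43, 43, 44, 45, 46, 47, 47, 47, 47, 47]
scene hull
[[-142.7, 22.4], [-107.7, 24.0], [-85.1, 27.7], [-72.6, 31.3], [-65.3, 33.0], [-29.4, 33.8], [-1.2, 25.0], [16.5, 22.7], [44.7, 22.6], [70.3, 24.5], [87.5, 25.7], [107.1, 27.1], [140.3, 26.4], [159.1, 27.9]]
widths mm [56, 53, 50, 47, 45, 44, 44, 45, 45, 45, 45, 47, 48, 48, 50, 52, 53, 55, 56, 58, 59, 60, 60, 60, 59, 58, 58, 59, 60, 61, 61, 62, 61, 60, 59, 58]
white scene 94 192.12765957446808 257.43617021276594 [ 0.54178714 -0.15856621  0.07      ] [ 0.54385991 -0.15861832  0.07535225]
purple nut [ 0.36635581 -0.15822743  0.08014038] [ 0.41013315 -0.11093576  0.11950098]
t 0.1 tcp [ 0.2034 -0.5904  0.2216] yaw -161.0 w 8.70884187320069 F [ 0.4  -0.03  0.14] M [-0.015  0.038 -0.03 ]
shift cm [-46.26  29.74   6.21] az -1.414 tilt [ 1.e-04  2.e-03 -1.e+00]
```

>>> {"method": "drive_tool", "body": {"rows": [{"tx": -3.3, "ty": 2.12}, {"tx": -3.3, "ty": 2.12}, {"tx": -3.3, "ty": 2.12}, {"tx": -3.3, "ty": 2.12}, {"tx": -3.3, "ty": 2.12}, {"tx": -3.3, "ty": 2.12}, {"tx": -3.3, "ty": 2.12}, {"tx": -3.3, "ty": 2.12}, {"tx": -3.3, "ty": 2.12}, {"tx": -3.3, "ty": 2.12}]}}

```text
invalid input at $.rows[0]: expected keys tx, ty, tz, ax, ay, az, claw
```

>>> {"method": "drive_tool", "body": {"rows": [{"tx": -3.3, "ty": 2.12, "claw": 6}, {"tx": -3.3, "ty": 2.12, "claw": 6}, {"tx": -3.3, "ty": 2.12, "claw": 6}, {"tx": -3.3, "ty": 2.12, "claw": 6}, {"az": -0.12, "claw": 6}, {"az": -0.12, "claw": 6}, {"az": -0.12, "claw": 6}, {"az": -0.12, "claw": 6}, {"az": -0.12, "claw": 6}, {"az": -0.12, "claw": 6}]}}

```text
invalid input at $.rows[0]: expected keys tx, ty, tz, ax, ay, az, claw
```

>>> {"method": "drive_tool", "body": {"rows": [{"az": -0.12, "claw": 6}, {"az": -0.12, "claw": 6}, {"az": -0.12, "claw": 6}, {"az": -0.12, "claw": 6}, {"az": -0.12, "claw": 6}, {"az": -0.094, "claw": 6}, {"claw": 6}, {"claw": 6}]}}

```text
invalid input at $.rows[0]: expected keys tx, ty, tz, ax, ay, az, claw
```

```bash
python3 -c "
from h import *
go(.5438,-.1585,.12,-80);print(sense()['joints'])"
```

```text
t 0.1 tcp [ 0.2034 -0.5904  0.2216] yaw -161.0 w 8.70884187320069 F [ 0.4  -0.03  0.14] M [-0.015  0.038 -0.03 ]
shift cm [-46.25  29.73  10.21] az -1.414 tilt [ 1.e-04  2.e-03 -1.e+00]
[-5.61726295e+01  2.20871302e+01  3.87004951e-01 -2.48727966e-02
 -6.84117463e+01 -1.48177055e+01]
```

All seven keys are required in each row.

>>> {"method": "drive_tool", "body": {"rows": [{"tx": -3.3, "ty": 2.12, "tz": 0, "ax": 0, "ay": 0, "az": 0, "claw": 6}, {"tx": -3.3, "ty": 2.12, "tz": 0, "ax": 0, "ay": 0, "az": 0, "claw": 6}, {"tx": -3.3, "ty": 2.12, "tz": 0, "ax": 0, "ay": 0, "az": 0, "claw": 6}, {"tx": -3.3, "ty": 2.12, "tz": 0, "ax": 0, "ay": 0, "az": 0, "claw": 6}, {"tx": -3.3, "ty": 2.12, "tz": 0, "ax": 0, "ay": 0, "az": 0, "claw": 6}, {"tx": -3.3, "ty": 2.12, "tz": 0, "ax": 0, "ay": 0, "az": 0, "claw": 6}, {"tx": -3.3, "ty": 2.12, "tz": 0, "ax": 0, "ay": 0, "az": 0, "claw": 6}, {"tx": -3.3, "ty": 2.12, "tz": 0, "ax": 0, "ay": 0, "az": 0, "claw": 6}, {"tx": -3.3, "ty": 2.12, "tz": 0, "ax": 0, "ay": 0, "az": 0, "claw": 6}, {"tx": -3.3, "ty": 2.12, "tz": 0, "ax": 0, "ay": 0, "az": 0, "claw": 6}]}}

```text
time_s: 0.93
tcp_pos: [0.4472, -0.2811, 0.2223]
ee_rot: [[-0.945, -0.326, -0.0], [-0.326, 0.945, 0.0], [0.0, 0.0, -1.0]]
wrist_force: [0.6, 0.5, 0.4]
gripper_width: 0.689
gripper_force: 0.0
```

>>> {"method": "drive_tool", "body": {"rows": [{"tx": -3.3, "ty": 2.12, "tz": 0, "ax": 0, "ay": 0, "az": 0, "claw": 6}, {"tx": -3.3, "ty": 2.12, "tz": 0, "ax": 0, "ay": 0, "az": 0, "claw": 6}, {"tx": -3.3, "ty": 2.12, "tz": 0, "ax": 0, "ay": 0, "az": 0, "claw": 6}, {"tx": -3.3, "ty": 2.12, "tz": 0, "ax": 0, "ay": 0, "az": 0, "claw": 6}, {"tx": 0, "ty": 0, "tz": 0, "ax": 0, "ay": 0, "az": -0.12, "claw": 6}, {"tx": 0, "ty": 0, "tz": 0, "ax": 0, "ay": 0, "az": -0.12, "claw": 6}, {"tx": 0, "ty": 0, "tz": 0, "ax": 0, "ay": 0, "az": -0.12, "claw": 6}, {"tx": 0, "ty": 0, "tz": 0, "ax": 0, "ay": 0, "az": -0.12, "claw": 6}, {"tx": 0, "ty": 0, "tz": 0, "ax": 0, "ay": 0, "az": -0.12, "claw": 6}, {"tx": 0, "ty": 0, "tz": 0, "ax": 0, "ay": 0, "az": -0.12, "claw": 6}]}}

```text
time_s: 1.77
tcp_pos: [0.5434, -0.1596, 0.222]
ee_rot: [[-0.491, -0.871, -0.001], [-0.871, 0.491, 0.0], [0.0, 0.001, -1.0]]
wrist_force: [-0.4, -0.1, -0.4]
gripper_width: 0.687
gripper_force: 0.0
```

>>> {"method": "drive_tool", "body": {"rows": [{"tx": 0, "ty": 0, "tz": 0, "ax": 0, "ay": 0, "az": -0.12, "claw": 6}, {"tx": 0, "ty": 0, "tz": 0, "ax": 0, "ay": 0, "az": -0.12, "claw": 6}, {"tx": 0, "ty": 0, "tz": 0, "ax": 0, "ay": 0, "az": -0.12, "claw": 6}, {"tx": 0, "ty": 0, "tz": 0, "ax": 0, "ay": 0, "az": -0.12, "claw": 6}, {"tx": 0, "ty": 0, "tz": 0, "ax": 0, "ay": 0, "az": -0.12, "claw": 6}, {"tx": 0, "ty": 0, "tz": 0, "ax": 0, "ay": 0, "az": -0.094, "claw": 6}, {"tx": 0, "ty": 0, "tz": 0, "ax": 0, "ay": 0, "az": 0, "claw": 6}, {"tx": 0, "ty": 0, "tz": 0, "ax": 0, "ay": 0, "az": 0, "claw": 6}]}}

```text
time_s: 2.43
tcp_pos: [0.5435, -0.1597, 0.2221]
ee_rot: [[0.172, -0.985, -0.001], [-0.985, -0.172, 0.0], [-0.0, 0.001, -1.0]]
wrist_force: [0.4, -0.1, -0.4]
gripper_width: 0.687
gripper_force: 0.0
```

```bash
python3 -c "
from h import *
go(.5438,-.1585,.12,-80);print(sense()['joints'])"
```

```text
t 2.4333 tcp [ 0.5435 -0.1597  0.2221] yaw -80.12 w 5.977405178563366 F [ 0.45 -0.13 -0.37] M [ 0.055  0.106 -0.013]
shift cm [-0.11 -0.06 10.21] az -0.002 tilt [-3.e-04  9.e-04 -1.e+00]
[ 1.67149111e-03  1.63972663e+01 -7.95128115e+00 -9.39229604e-03
 -6.57030010e+01  9.88142731e+00]
```

>>> {"method": "drive_tool", "body": {"rows": [{"tx": -0.11, "ty": -0.05, "tz": 2.5, "ax": 0, "ay": 0, "az": 0, "claw": 6}, {"tx": 0, "ty": 0, "tz": 2.5, "ax": 0, "ay": 0, "az": 0, "claw": 6}, {"tx": 0, "ty": 0, "tz": 2.5, "ax": 0, "ay": 0, "az": 0, "claw": 6}, {"tx": 0, "ty": 0, "tz": 2.5, "ax": 0, "ay": 0, "az": 0, "claw": 6}, {"tx": 0, "ty": 0, "tz": 2, "ax": 0, "ay": 0, "az": 0, "claw": 6}, {"tx": 0, "ty": 0, "tz": 0, "ax": 0, "ay": 0, "az": 0, "claw": 6}]}}

```text
time_s: 2.93
tcp_pos: [0.5406, -0.1582, 0.098]
ee_rot: [[0.171, -0.985, -0.01], [-0.985, -0.171, 0.001], [-0.003, 0.009, -1.0]]
wrist_force: [-1.4, -0.4, -0.7]
gripper_width: 0.687
gripper_force: 0.0
```

```bash
python3 -c "
from h import *
go(.5438,-.1585,.047,-80);snap('scene','s1');snap('top','t1')
a=cv2.imread('pics/s1.png')[218:298,150:230];b=cv2.imread('pics/t1.png')[127:207,330:410]
cv2.imwrite('pics/c1.png',np.hstack([cv2.resize(i,(390,390),interpolation=cv2.INTER_CUBIC) for i in(a,b)]))"
```

```text
t 2.9333 tcp [ 0.5406 -0.1582  0.098 ] yaw -80.16 w 5.973480298562572 F [-1.42 -0.45 -0.74] M [-0.011  0.173 -0.008]
shift cm [ 0.09 -0.36  5.1 ] az -0.003 tilt [-0.0029  0.0093 -1.    ]
```

View pics/c1.png

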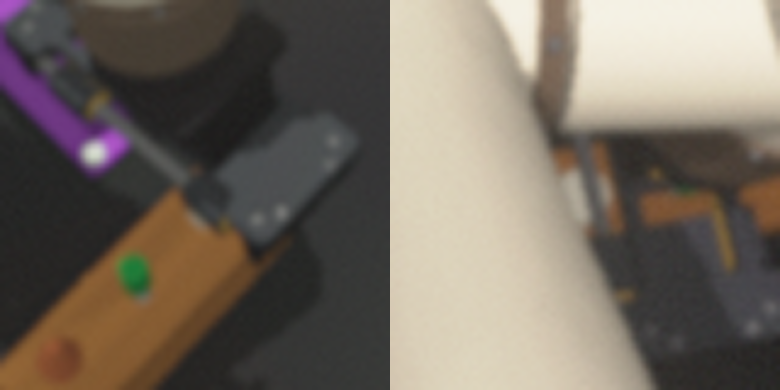

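The close crop shows the fingers straddling the white stone, clear of the purple spindle and the green stone. The arm was still settling, so I re-read before going down.

>>> {"method": "drive_tool", "body": {"rows": [{"tx": 0, "ty": 0, "tz": 0, "ax": 0, "ay": 0, "az": 0, "claw": 6}, {"tx": 0, "ty": 0, "tz": 0, "ax": 0, "ay": 0, "az": 0, "claw": 6}]}}

```text
time_s: 3.2
tcp_pos: [0.5453, -0.1587, 0.1043]
ee_rot: [[0.174, -0.985, 0.003], [-0.985, -0.174, -0.0], [0.001, -0.003, -1.0]]
wrist_force: [0.3, -0.3, -0.4]
gripper_width: 0.692
gripper_force: 0.0
```

```bash
python3 -c "
from h import *
go(.5438,-.1585,.047,-80)"
```

```text
t 3.2 tcp [ 0.5453 -0.1587  0.1043] yaw -79.99 w 6.018567732456531 F [ 0.33 -0.31 -0.39] M [-0.021  0.083 -0.042]
shift cm [-0.05  0.16  5.73] az 0.0 tilt [ 9.0e-04 -3.3e-03 -1.0e+00]
```

>>> {"method": "drive_tool", "body": {"rows": [{"tx": 0, "ty": 0, "tz": 1, "ax": 0, "ay": 0, "az": 0, "claw": 6}, {"tx": 0, "ty": 0, "tz": 1, "ax": 0, "ay": 0, "az": 0, "claw": 6}, {"tx": 0, "ty": 0, "tz": 1, "ax": 0, "ay": 0, "az": 0, "claw": 6}, {"tx": 0, "ty": 0, "tz": 1, "ax": 0, "ay": 0, "az": 0, "claw": 6}, {"tx": 0, "ty": 0, "tz": 0.7, "ax": 0, "ay": 0, "az": 0, "claw": 6}, {"tx": 0, "ty": 0, "tz": 0.5, "ax": 0, "ay": 0, "az": 0, "claw": 6}, {"tx": 0, "ty": 0, "tz": 0.2, "ax": 0, "ay": 0, "az": 0, "claw": 6}, {"tx": 0, "ty": 0, "tz": 0, "ax": 0, "ay": 0, "az": 0, "claw": 6}, {"tx": 0, "ty": 0, "tz": 0, "ax": 0, "ay": 0, "az": 0, "claw": 6}, {"tx": 0, "ty": 0, "tz": 0, "ax": 0, "ay": 0, "az": 0, "claw": 6}]}}

```text
time_s: 4.03
tcp_pos: [0.5445, -0.1586, 0.049]
ee_rot: [[0.174, -0.985, 0.001], [-0.985, -0.174, -0.0], [0.0, -0.001, -1.0]]
wrist_force: [-0.3, 0.2, 1.0]
gripper_width: 0.689
gripper_force: 0.0
```

```bash
python3 -c "
from h import *
go(.5438,-.1585,.047,-80)"
```

```text
t 4.0333 tcp [ 0.5445 -0.1586  0.049 ] yaw -79.97 w 5.996740351120928 F [-0.31  0.19  1.04] M [-0.01   0.126 -0.05 ]
shift cm [-0.03  0.06  0.2 ] az 0.001 tilt [ 3.e-04 -1.e-03 -1.e+00]
```

>>> {"method": "drive_tool", "body": {"rows": [{"tx": 0, "ty": 0, "tz": 0.1, "ax": 0, "ay": 0, "az": 0, "claw": 4}, {"tx": 0, "ty": 0, "tz": 0, "ax": 0, "ay": 0, "az": 0, "claw": 3}, {"tx": 0, "ty": 0, "tz": 0, "ax": 0, "ay": 0, "az": 0, "claw": 2}, {"tx": 0, "ty": 0, "tz": 0, "ax": 0, "ay": 0, "az": 0, "claw": 2}, {"tx": 0, "ty": 0, "tz": 0, "ax": 0, "ay": 0, "az": 0, "claw": 2}, {"tx": 0, "ty": 0, "tz": 0, "ax": 0, "ay": 0, "az": 0, "claw": 2}, {"tx": 0, "ty": 0, "tz": 0, "ax": 0, "ay": 0, "az": 0, "claw": 2}]}}

```text
time_s: 4.62
tcp_pos: [0.544, -0.1586, 0.0476]
ee_rot: [[0.174, -0.985, 0.0], [-0.985, -0.174, -0.0], [0.0, -0.0, -1.0]]
wrist_force: [-0.9, 0.8, 1.4]
gripper_width: 0.314
gripper_force: 30.0
```

```bash
python3 -c "
from h import *
go(.5438,-.1585,.18,-80)"
```

```text
t 4.6167 tcp [ 0.544  -0.1586  0.0476] yaw -79.97 w 2.7354052206969532 F [-0.87  0.82  1.36] M [0.04  0.165 0.008]
shift cm [ -0.02   0.02 -13.24] az 0.001 tilt [ 0. -0. -1.]
```

>>> {"method": "drive_tool", "body": {"rows": [{"tx": 0, "ty": 0, "tz": -0.5, "ax": 0, "ay": 0, "az": 0, "claw": 2}, {"tx": 0, "ty": 0, "tz": -1, "ax": 0, "ay": 0, "az": 0, "claw": 2}, {"tx": 0, "ty": 0, "tz": -1.5, "ax": 0, "ay": 0, "az": 0, "claw": 2}, {"tx": 0, "ty": 0, "tz": -2, "ax": 0, "ay": 0, "az": 0, "claw": 2}, {"tx": 0, "ty": 0, "tz": -2, "ax": 0, "ay": 0, "az": 0, "claw": 2}, {"tx": 0, "ty": 0, "tz": -2, "ax": 0, "ay": 0, "az": 0, "claw": 2}, {"tx": 0, "ty": 0, "tz": -2, "ax": 0, "ay": 0, "az": 0, "claw": 2}, {"tx": 0, "ty": 0, "tz": -2, "ax": 0, "ay": 0, "az": 0, "claw": 2}, {"tx": 0, "ty": 0, "tz": -1, "ax": 0, "ay": 0, "az": 0, "claw": 2}, {"tx": 0, "ty": 0, "tz": -0.5, "ax": 0, "ay": 0, "az": 0, "claw": 2}]}}

```text
time_s: 5.45
tcp_pos: [0.5449, -0.1587, 0.1951]
ee_rot: [[0.174, -0.985, 0.004], [-0.985, -0.174, -0.0], [0.001, -0.004, -1.0]]
wrist_force: [-0.8, 0.5, -1.4]
gripper_width: 0.31
gripper_force: 30.0
```

```bash
python3 -c "
from h import *
go(.5637,.1187,.19,-80)"
```

```text
t 5.45 tcp [ 0.5449 -0.1587  0.1951] yaw -79.96 w 2.694306225803368 F [-0.77  0.46 -1.36] M [ 0.015  0.102 -0.017]
shift cm [-26.99  -6.69   0.51] az 0.001 tilt [ 0.001  -0.0041 -1.    ]
```

>>> {"method": "drive_tool", "body": {"rows": [{"tx": -1.5, "ty": -0.37, "tz": 0, "ax": 0, "ay": 0, "az": 0, "claw": 2}, {"tx": -3.2, "ty": -0.8, "tz": 0, "ax": 0, "ay": 0, "az": 0, "claw": 2}, {"tx": -3.5, "ty": -0.87, "tz": 0, "ax": 0, "ay": 0, "az": 0, "claw": 2}, {"tx": -3.5, "ty": -0.87, "tz": 0, "ax": 0, "ay": 0, "az": 0, "claw": 2}, {"tx": -3.5, "ty": -0.87, "tz": 0, "ax": 0, "ay": 0, "az": 0, "claw": 2}, {"tx": -3.5, "ty": -0.87, "tz": 0, "ax": 0, "ay": 0, "az": 0, "claw": 2}, {"tx": -3.5, "ty": -0.87, "tz": 0, "ax": 0, "ay": 0, "az": 0, "claw": 2}, {"tx": -2.8, "ty": -0.7, "tz": 0, "ax": 0, "ay": 0, "az": 0, "claw": 2}, {"tx": -1.5, "ty": -0.37, "tz": 0, "ax": 0, "ay": 0, "az": 0, "claw": 2}, {"tx": -0.5, "ty": -0.12, "tz": 0, "ax": 0, "ay": 0, "az": 0, "claw": 2}]}}

```text
time_s: 6.28
tcp_pos: [0.5627, 0.1212, 0.1916]
ee_rot: [[0.177, -0.984, -0.002], [-0.984, -0.177, -0.0], [0.0, 0.002, -1.0]]
wrist_force: [-0.2, 1.0, -0.5]
gripper_width: 0.308
gripper_force: 30.0
```

>>> {"method": "drive_tool", "body": {"rows": [{"tx": 0, "ty": 0, "tz": 0, "ax": 0, "ay": 0, "az": 0, "claw": 2}, {"tx": 0, "ty": 0, "tz": 0, "ax": 0, "ay": 0, "az": 0, "claw": 2}, {"tx": 0, "ty": 0, "tz": 0, "ax": 0, "ay": 0, "az": 0, "claw": 2}, {"tx": 0, "ty": 0, "tz": 0, "ax": 0, "ay": 0, "az": 0, "claw": 2}]}}

```text
time_s: 6.62
tcp_pos: [0.5629, 0.1176, 0.1925]
ee_rot: [[0.172, -0.985, -0.0], [-0.985, -0.172, -0.0], [0.0, 0.0, -1.0]]
wrist_force: [-0.6, -0.3, -1.1]
gripper_width: 0.31
gripper_force: 30.0
```

```bash
python3 -c "
from h import *
go(.5637,.1187,.165,-80);snap('scene','s2');snap('top','t2')
a=cv2.imread('pics/s2.png')[155:235,231:311];b=cv2.imread('pics/t2.png')[118:198,217:297]
cv2.imwrite('pics/c2.png',np.hstack([cv2.resize(i,(400,400),interpolation=cv2.INTER_CUBIC) for i in(a,b)]))"
```

```text
t 6.6167 tcp [0.5629 0.1176 0.1925] yaw -80.08 w 2.6946655589213164 F [-0.64 -0.35 -1.07] M [0.012 0.146 0.03 ]
shift cm [-0.1  -0.09  2.75] az -0.001 tilt [ 1.e-04  4.e-04 -1.e+00]
```

View pics/c2.png

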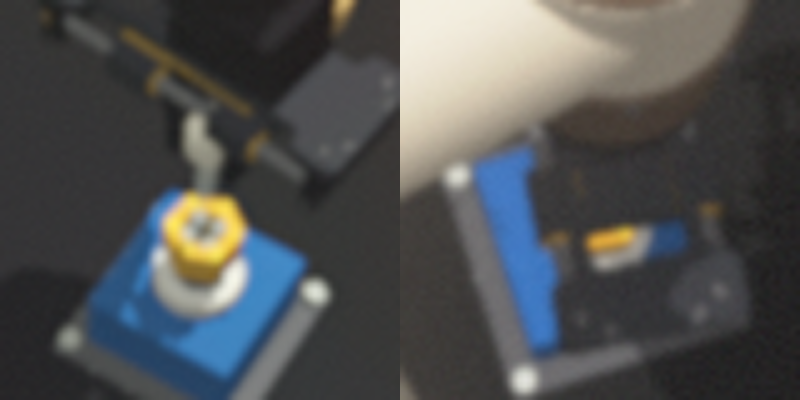

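The crop shows the shank hanging over the nut, with its foot at about (272,193) in the scene view and the mouth at about (271.8,201). I compare the shank's column with the mouth's numerically.

```bash
python3 - <<'E'
from h import *
p=np.load('pics/s2.npz')['p'];d=np.load('pics/s2.npz')['d']
c=camera_params('scene');K=np.array(c['intrinsics']);R=np.array(c['R']);t=np.array(c['t'])
def pr(X): q=K@(R@np.array(X)+t); return (q[:2]/q[2]).round(2)
print('tcp axis: foot',pr([.5629,.1176,.151]),'head top',pr([.5629,.1176,.2205]),'shank top',pr([.5629,.1176,.2]))
print('mouth(.5637,.1187)',pr([.5637,.1187,.115]))
g=p.astype(int).sum(2)//3
for v in range(182,206): print(v,g[v,262:284].tolist())
E
```

```text
tcp axis: foot [271.48 193.89] head top [273.1  179.83] shank top [272.6  184.14]
mouth(.5637,.1187) [271.16 200.57]
182 [53, 51, 41, 34, 40, 80, 129, 158, 161, 140, 106, 75, 52, 44, 44, 47, 48, 50, 55, 64, 71, 75]
183 [53, 50, 41, 34, 41, 81, 127, 150, 154, 148, 133, 108, 76, 53, 43, 44, 45, 47, 61, 79, 84, 83]
184 [54, 50, 45, 38, 43, 78, 120, 141, 147, 147, 144, 129, 103, 71, 48, 42, 43, 49, 69, 84, 90, 87]
185 [52, 52, 49, 45, 47, 71, 109, 132, 140, 142, 141, 135, 118, 86, 55, 43, 43, 50, 68, 81, 83, 85]
186 [53, 54, 52, 51, 50, 64, 90, 118, 132, 138, 138, 134, 120, 88, 52, 39, 40, 49, 60, 69, 71, 73]
187 [54, 54, 54, 53, 52, 54, 70, 94, 117, 130, 135, 129, 111, 77, 45, 34, 36, 41, 51, 58, 59, 62]
188 [54, 54, 53, 54, 52, 52, 55, 72, 100, 120, 126, 120, 97, 63, 39, 30, 31, 35, 43, 50, 53, 54]
189 [53, 54, 53, 52, 54, 52, 52, 66, 93, 113, 119, 110, 84, 52, 33, 31, 32, 38, 46, 51, 54, 54]
190 [54, 54, 53, 53, 53, 52, 52, 69, 95, 112, 115, 103, 77, 49, 33, 32, 39, 46, 51, 53, 54, 53]
191 [53, 53, 54, 55, 53, 51, 50, 69, 97, 112, 112, 100, 73, 48, 38, 39, 46, 51, 54, 54, 55, 54]
192 
[... 833 characters left out ...]
86, 57, 53, 53]
200 [133, 163, 184, 189, 190, 187, 178, 164, 142, 125, 124, 152, 180, 191, 193, 188, 180, 158, 118, 79, 61, 54]
201 [126, 150, 167, 178, 187, 196, 195, 176, 140, 117, 124, 150, 174, 185, 190, 189, 186, 174, 143, 108, 87, 74]
202 [122, 139, 149, 163, 178, 191, 195, 180, 151, 143, 158, 170, 176, 180, 183, 183, 181, 172, 149, 126, 113, 101]
203 [130, 139, 136, 144, 158, 173, 186, 181, 172, 176, 188, 192, 189, 183, 179, 172, 165, 156, 141, 132, 127, 122]
204 [158, 164, 145, 130, 133, 152, 177, 184, 184, 192, 198, 199, 194, 185, 171, 153, 142, 139, 134, 132, 131, 131]
205 [189, 193, 163, 126, 115, 135, 165, 176, 179, 185, 189, 192, 191, 177, 152, 129, 131, 137, 134, 132, 133, 134]
```

>>> {"method": "drive_tool", "body": {"rows": [{"tx": -0.12, "ty": -0.11, "tz": 0.7, "ax": 0, "ay": 0, "az": 0, "claw": 2}, {"tx": 0, "ty": 0, "tz": 0.8, "ax": 0, "ay": 0, "az": 0, "claw": 2}, {"tx": 0, "ty": 0, "tz": 0.7, "ax": 0, "ay": 0, "az": 0, "claw": 2}, {"tx": 0, "ty": 0, "tz": 0.5, "ax": 0, "ay": 0, "az": 0, "claw": 2}, {"tx": 0, "ty": 0, "tz": 0.2, "ax": 0, "ay": 0, "az": 0, "claw": 2}, {"tx": 0, "ty": 0, "tz": 0, "ax": 0, "ay": 0, "az": 0, "claw": 2}, {"tx": 0, "ty": 0, "tz": 0, "ax": 0, "ay": 0, "az": 0, "claw": 2}, {"tx": 0, "ty": 0, "tz": 0, "ax": 0, "ay": 0, "az": 0, "claw": 2}]}}

```text
time_s: 7.38
tcp_pos: [0.5642, 0.1204, 0.1639]
ee_rot: [[0.174, -0.985, 0.001], [-0.985, -0.174, 0.0], [-0.0, -0.001, -1.0]]
wrist_force: [0.1, -0.1, -1.3]
gripper_width: 0.307
gripper_force: 30.0
```

```bash
python3 - <<'E'
from h import *
go(.5638,.1190,.1566,-80)
p,_=snap('scene','s3')
g=p.astype(int).sum(2)//3
for v in range(184,206): print(v,g[v,262:284].tolist())
E
```

```text
t 7.3833 tcp [0.5642 0.1204 0.1639] yaw -79.96 w 2.6727153883577692 F [ 0.06 -0.07 -1.33] M [ 0.024  0.066 -0.029]
shift cm [0.14 0.07 0.73] az 0.001 tilt [-0.e+00 -7.e-04 -1.e+00]
184 [54, 50, 47, 39, 32, 39, 77, 121, 138, 129, 97, 65, 52, 50, 50, 53, 54, 58, 62, 57, 49, 47]
185 [52, 52, 47, 38, 34, 45, 95, 144, 163, 151, 112, 65, 48, 49, 50, 51, 50, 53, 53, 53, 52, 50]
186 [54, 53, 48, 38, 34, 51, 106, 155, 169, 157, 116, 64, 44, 47, 50, 51, 51, 50, 52, 51, 52, 51]
187 [53, 52, 46, 37, 34, 55, 108, 153, 167, 153, 112, 64, 43, 43, 47, 49, 50, 50, 51, 52, 58, 60]
188 [52, 51, 46, 37, 34, 58, 105, 145, 161, 152, 119, 79, 54, 45, 44, 47, 50, 49, 51, 58, 69, 72]
189 [54, 52, 46, 38, 38, 59, 101, 136, 151, 149, 132, 108, 82, 58, 46, 43, 46, 47, 52, 67, 82, 84]
190 [52, 53, 48, 43, 42, 56, 94, 128, 142, 144, 139, 128, 110, 79, 53, 43, 43, 46, 56, 74, 88, 89]
191 [53, 51, 53, 51, 49, 54, 80, 113, 133, 138, 139, 136, 124, 95, 60, 42, 42, 47, 59, 75, 84, 86]
192 [52, 55, 62, 68, 65, 62, 71, 96, 117, 132, 136, 135, 125, 96, 58, 39, 40, 44, 56, 69, 72, 74]
193 [54, 67, 84, 94, 98, 102, 111, 11
[... 691 characters left out ...]
3, 86, 57, 51, 53]
200 [92, 110, 136, 163, 183, 185, 176, 158, 133, 114, 121, 153, 181, 192, 194, 189, 180, 158, 118, 78, 62, 56]
201 [92, 111, 138, 167, 185, 190, 184, 161, 128, 111, 124, 151, 174, 185, 190, 188, 185, 174, 142, 108, 87, 73]
202 [94, 108, 128, 155, 173, 176, 168, 146, 123, 130, 154, 170, 176, 181, 183, 184, 181, 172, 149, 125, 113, 101]
203 [101, 115, 120, 133, 148, 149, 141, 133, 141, 165, 186, 192, 189, 183, 179, 172, 165, 156, 142, 132, 127, 122]
204 [126, 146, 135, 121, 124, 126, 125, 135, 161, 186, 197, 199, 194, 184, 170, 152, 143, 139, 133, 132, 133, 132]
205 [151, 176, 157, 123, 112, 114, 118, 136, 165, 183, 190, 193, 191, 177, 152, 129, 130, 137, 135, 132, 132, 133]
```

>>> {"method": "drive_tool", "body": {"rows": [{"tx": 0.07, "ty": 0.04, "tz": 0.1, "ax": 0, "ay": 0, "az": 0, "claw": 2}, {"tx": 0.06, "ty": 0.03, "tz": 0.2, "ax": 0, "ay": 0, "az": 0, "claw": 2}, {"tx": 0, "ty": 0, "tz": 0.2, "ax": 0, "ay": 0, "az": 0, "claw": 2}, {"tx": 0, "ty": 0, "tz": 0.2, "ax": 0, "ay": 0, "az": 0, "claw": 2}, {"tx": 0, "ty": 0, "tz": 0.1, "ax": 0, "ay": 0, "az": 0, "claw": 2}, {"tx": 0, "ty": 0, "tz": 0.1, "ax": 0, "ay": 0, "az": 0, "claw": 2}, {"tx": 0, "ty": 0, "tz": 0, "ax": 0, "ay": 0, "az": 0, "claw": 2}, {"tx": 0, "ty": 0, "tz": 0, "ax": 0, "ay": 0, "az": 0, "claw": 2}]}}

```text
time_s: 8.1
tcp_pos: [0.5635, 0.1189, 0.1545]
ee_rot: [[0.174, -0.985, -0.0], [-0.985, -0.174, -0.0], [0.0, 0.0, -1.0]]
wrist_force: [-0.3, -0.1, -0.7]
gripper_width: 0.313
gripper_force: 30.0
```

```bash
python3 - <<'E'
from h import *
go(.5638,.1190,.1566,-80)
E
```

```text
t 8.1 tcp [0.5635 0.1189 0.1545] yaw -79.97 w 2.7208055656355095 F [-0.35 -0.14 -0.75] M [0.026 0.101 0.017]
shift cm [-0.   -0.03 -0.21] az 0.0 tilt [ 1.e-04  1.e-04 -1.e+00]
```

>>> {"method": "drive_tool", "body": {"rows": [{"tx": 0, "ty": 0, "tz": 0.1, "ax": 0, "ay": 0, "az": 0, "claw": 2}, {"tx": 0, "ty": 0, "tz": 0.1, "ax": 0, "ay": 0, "az": 0, "claw": 2}, {"tx": 0, "ty": 0, "tz": 0.1, "ax": 0, "ay": 0, "az": 0, "claw": 2}, {"tx": 0, "ty": 0, "tz": 0.1, "ax": 0, "ay": 0, "az": 0, "claw": 2}, {"tx": 0, "ty": 0, "tz": 0.1, "ax": 0, "ay": 0, "az": 0, "claw": 2}, {"tx": 0, "ty": 0, "tz": 0, "ax": 0, "ay": 0, "az": 0, "claw": 2}]}}

```text
time_s: 8.6
tcp_pos: [0.5633, 0.1189, 0.1492]
ee_rot: [[0.174, -0.985, -0.001], [-0.985, -0.174, -0.0], [0.0, 0.001, -1.0]]
wrist_force: [-0.2, 0.7, -0.3]
gripper_width: 0.309
gripper_force: 30.0
```

>>> {"method": "drive_tool", "body": {"rows": [{"tx": 0, "ty": 0, "tz": 0.1, "ax": 0, "ay": 0, "az": 0, "claw": 2}, {"tx": 0, "ty": 0, "tz": 0.1, "ax": 0, "ay": 0, "az": 0, "claw": 2}, {"tx": 0, "ty": 0, "tz": 0.1, "ax": 0, "ay": 0, "az": 0, "claw": 2}, {"tx": 0, "ty": 0, "tz": 0.1, "ax": 0, "ay": 0, "az": 0, "claw": 2}, {"tx": 0, "ty": 0, "tz": 0, "ax": 0, "ay": 0, "az": 0, "claw": 2}]}}

```text
time_s: 9.02
tcp_pos: [0.5633, 0.1189, 0.1452]
ee_rot: [[0.174, -0.985, -0.001], [-0.985, -0.174, -0.0], [0.0, 0.001, -1.0]]
wrist_force: [0.7, 0.1, -0.0]
gripper_width: 0.31
gripper_force: 30.0
```

>>> {"method": "drive_tool", "body": {"rows": [{"tx": 0, "ty": 0, "tz": 0.1, "ax": 0, "ay": 0, "az": 0, "claw": 2}, {"tx": 0, "ty": 0, "tz": 0.1, "ax": 0, "ay": 0, "az": 0, "claw": 2}, {"tx": 0, "ty": 0, "tz": 0.1, "ax": 0, "ay": 0, "az": 0, "claw": 2}, {"tx": 0, "ty": 0, "tz": 0.1, "ax": 0, "ay": 0, "az": 0, "claw": 2}, {"tx": 0, "ty": 0, "tz": 0.1, "ax": 0, "ay": 0, "az": 0, "claw": 2}, {"tx": 0, "ty": 0, "tz": 0, "ax": 0, "ay": 0, "az": 0, "claw": 2}]}}

```text
time_s: 9.52
tcp_pos: [0.5633, 0.1188, 0.1403]
ee_rot: [[0.174, -0.985, -0.001], [-0.985, -0.174, -0.0], [0.0, 0.001, -1.0]]
wrist_force: [0.0, -0.3, -1.3]
gripper_width: 0.312
gripper_force: 30.0
```

>>> {"method": "drive_tool", "body": {"rows": [{"tx": 0, "ty": 0, "tz": 0.1, "ax": 0, "ay": 0, "az": 0, "claw": 2}, {"tx": 0, "ty": 0, "tz": 0.1, "ax": 0, "ay": 0, "az": 0, "claw": 2}, {"tx": 0, "ty": 0, "tz": 0.1, "ax": 0, "ay": 0, "az": 0, "claw": 2}, {"tx": 0, "ty": 0, "tz": 0, "ax": 0, "ay": 0, "az": 0, "claw": 2}]}}

```text
time_s: 9.85
tcp_pos: [0.5634, 0.1189, 0.1373]
ee_rot: [[0.174, -0.985, -0.0], [-0.985, -0.174, -0.0], [0.0, 0.0, -1.0]]
wrist_force: [-0.7, -0.1, -0.6]
gripper_width: 0.312
gripper_force: 30.0
```

>>> {"method": "drive_tool", "body": {"rows": [{"tx": 0, "ty": 0, "tz": 0.1, "ax": 0, "ay": 0, "az": 0, "claw": 2}, {"tx": 0, "ty": 0, "tz": 0.1, "ax": 0, "ay": 0, "az": 0, "claw": 2}, {"tx": 0, "ty": 0, "tz": 0.1, "ax": 0, "ay": 0, "az": 0, "claw": 2}, {"tx": 0, "ty": 0, "tz": 0, "ax": 0, "ay": 0, "az": 0, "claw": 2}]}}

```text
time_s: 10.18
tcp_pos: [0.5639, 0.119, 0.1348]
ee_rot: [[0.174, -0.985, 0.001], [-0.985, -0.174, 0.0], [-0.0, -0.001, -1.0]]
wrist_force: [1.1, 0.8, 0.4]
gripper_width: 0.309
gripper_force: 30.0
```

>>> {"method": "drive_tool", "body": {"rows": [{"tx": 0, "ty": 0, "tz": 0.1, "ax": 0, "ay": 0, "az": 0, "claw": 2}, {"tx": 0, "ty": 0, "tz": 0, "ax": 0, "ay": 0, "az": 0, "claw": 2}]}}

```text
time_s: 10.35
tcp_pos: [0.5639, 0.119, 0.1337]
ee_rot: [[0.174, -0.985, 0.001], [-0.985, -0.174, 0.0], [-0.0, -0.001, -1.0]]
wrist_force: [1.9, -0.4, 1.0]
gripper_width: 0.308
gripper_force: 30.0
```

>>> {"method": "drive_tool", "body": {"rows": [{"tx": 0, "ty": 0, "tz": 0.1, "ax": 0, "ay": 0, "az": 0, "claw": 2}, {"tx": 0, "ty": 0, "tz": 0, "ax": 0, "ay": 0, "az": 0, "claw": 2}]}}

```text
time_s: 10.52
tcp_pos: [0.5639, 0.119, 0.1326]
ee_rot: [[0.174, -0.985, 0.001], [-0.985, -0.174, 0.0], [-0.0, -0.001, -1.0]]
wrist_force: [1.3, -0.3, -0.5]
gripper_width: 0.31
gripper_force: 30.0
```

>>> {"method": "drive_tool", "body": {"rows": [{"tx": 0, "ty": 0, "tz": 0.1, "ax": 0, "ay": 0, "az": 0, "claw": 2}, {"tx": 0, "ty": 0, "tz": 0, "ax": 0, "ay": 0, "az": 0, "claw": 2}]}}

```text
time_s: 10.68
tcp_pos: [0.5638, 0.119, 0.1314]
ee_rot: [[0.174, -0.985, 0.001], [-0.985, -0.174, 0.0], [-0.0, -0.001, -1.0]]
wrist_force: [1.7, -0.1, -0.0]
gripper_width: 0.312
gripper_force: 30.0
```

>>> {"method": "drive_tool", "body": {"rows": [{"tx": 0, "ty": 0, "tz": 0.1, "ax": 0, "ay": 0, "az": 0, "claw": 2}, {"tx": 0, "ty": 0, "tz": 0, "ax": 0, "ay": 0, "az": 0, "claw": 2}]}}

```text
time_s: 10.85
tcp_pos: [0.5638, 0.119, 0.1304]
ee_rot: [[0.174, -0.985, 0.001], [-0.985, -0.174, 0.0], [-0.0, -0.001, -1.0]]
wrist_force: [2.1, -0.9, -0.5]
gripper_width: 0.309
gripper_force: 30.0
```

>>> {"method": "drive_tool", "body": {"rows": [{"tx": 0, "ty": 0, "tz": 0.1, "ax": 0, "ay": 0, "az": 0, "claw": 2}, {"tx": 0, "ty": 0, "tz": 0, "ax": 0, "ay": 0, "az": 0, "claw": 2}]}}

```text
time_s: 11.02
tcp_pos: [0.5637, 0.119, 0.1294]
ee_rot: [[0.174, -0.985, 0.001], [-0.985, -0.174, 0.0], [-0.0, -0.001, -1.0]]
wrist_force: [2.8, -1.3, 0.6]
gripper_width: 0.313
gripper_force: 30.0
```

```bash
python3 - <<'E'
from h import *
go(.5638,.1190,.1566,-80)
snap('scene','s4')
a=cv2.imread('pics/s4.png')[165:225,241:301]
cv2.imwrite('pics/c4.png',cv2.resize(a,(480,480),interpolation=cv2.INTER_CUBIC))
E
```

```text
t 11.0167 tcp [0.5637 0.119  0.1294] yaw -79.97 w 2.723041513346181 F [ 2.78 -1.29  0.59] M [-0.237 -0.793 -0.007]
shift cm [ 0.   -0.01 -2.72] az 0.0 tilt [-1.e-04 -5.e-04 -1.e+00]
```

View pics/c4.png

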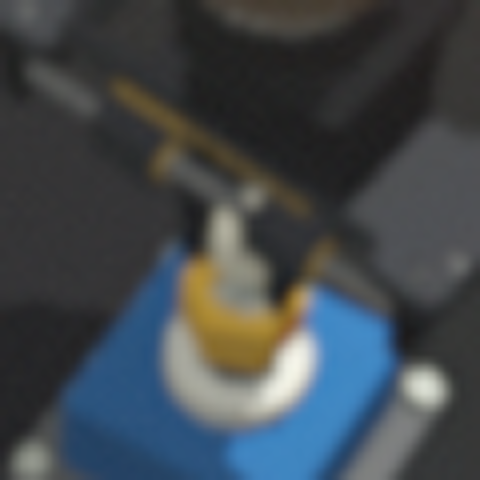

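The crop shows the shank inside the nut and the head between the fingers. There is a small side force, so I check whether the head slipped in the grip by projecting the expected head.

```bash
python3 - <<'E'
from h import *
c=camera_params('scene');K=np.array(c['intrinsics']);R=np.array(c['R']);t=np.array(c['t'])
def pr(X): q=K@(R@np.array(X)+t); return (q[:2]/q[2]).round(2)
for f,tc in(('s2',(.5629,.1176,.1925)),('s3',(.5642,.1204,.1639)),('s4',(.5637,.119,.1294))):
    p=np.load(f'pics/{f}.npz')['p'];g=p.astype(int).sum(2)//3
    x,y,z=tc; print(f,'top',pr([x,y,z+.0284]),'bottom',pr([x,y,z+.0084]))
    u,v=pr([x,y,z+.0184]).round().astype(int)
    for r in range(v-12,v+13): print(r,g[r,u-8:u+10].tolist())
E
```

```text
s2 top [273.11 179.75] bottom [272.63 183.95]
170 [56, 45, 47, 58, 63, 66, 60, 53, 45, 43, 37, 35, 31, 32, 33, 34, 33, 32]
171 [70, 55, 45, 46, 55, 62, 63, 64, 58, 51, 45, 41, 37, 35, 34, 32, 33, 32]
172 [83, 75, 63, 53, 50, 52, 59, 65, 66, 61, 55, 47, 42, 37, 36, 34, 33, 32]
173 [82, 84, 81, 72, 60, 51, 51, 60, 67, 67, 63, 59, 50, 44, 39, 37, 35, 34]
174 [69, 79, 85, 86, 77, 66, 58, 59, 65, 67, 68, 66, 62, 54, 47, 42, 40, 39]
175 [52, 64, 75, 84, 84, 80, 74, 70, 74, 68, 63, 66, 67, 65, 59, 52, 47, 43]
176 [35, 44, 58, 70, 86, 89, 86, 79, 76, 66, 57, 58, 64, 67, 69, 64, 53, 45]
177 [33, 36, 45, 72, 101, 108, 98, 78, 64, 57, 52, 52, 56, 63, 66, 66, 56, 48]
178 [34, 35, 53, 96, 133, 140, 119, 83, 57, 49, 50, 51, 51, 53, 56, 58, 55, 50]
179 [34, 37, 69, 122, 158, 161, 134, 87, 53, 49, 50, 52, 52, 52, 51, 52, 51, 49]
180 [35, 40, 79, 132, 164, 166, 135, 85, 50, 44, 47, 49, 51, 51, 52, 52, 52, 52]
181 [32, 38, 79, 132, 163, 164, 134, 86, 50, 43, 45, 48, 49, 50, 51, 52, 52, 59]
182 [34, 40, 80, 129, 158, 161, 140, 106, 75, 52, 44, 44, 47, 48, 50, 55, 64, 71]
183 [34, 41, 81, 127, 150, 154,
[... 4515 characters left out ...]
2, 135, 135, 132, 117, 84, 48, 37, 41, 56, 73, 79, 78]
200 [120, 123, 124, 127, 128, 130, 129, 128, 124, 110, 76, 43, 34, 52, 80, 96, 94, 81]
201 [117, 121, 128, 132, 133, 131, 126, 121, 117, 104, 73, 40, 42, 80, 117, 133, 124, 105]
202 [113, 117, 125, 131, 133, 131, 127, 126, 126, 117, 88, 53, 59, 100, 137, 151, 140, 125]
203 [110, 113, 121, 127, 130, 130, 131, 133, 136, 132, 110, 80, 78, 105, 133, 146, 141, 133]
204 [116, 112, 117, 122, 125, 126, 129, 134, 137, 135, 121, 101, 93, 102, 122, 135, 134, 133]
205 [127, 113, 112, 116, 118, 120, 123, 126, 127, 127, 122, 109, 97, 101, 125, 138, 135, 132]
206 [140, 118, 106, 107, 108, 110, 112, 114, 116, 116, 114, 104, 101, 127, 156, 161, 145, 133]
```

>>> {"method": "drive_tool", "body": {"rows": [{"tx": 0.02, "ty": -0.05, "tz": 0, "ax": 0, "ay": 0, "az": 0, "claw": 2}, {"tx": 0, "ty": 0, "tz": 0, "ax": 0, "ay": 0, "az": 0, "claw": 2}, {"tx": 0, "ty": 0, "tz": 0, "ax": 0, "ay": 0, "az": 0, "claw": 2}]}}

```text
time_s: 11.32
tcp_pos: [0.5639, 0.1188, 0.1293]
ee_rot: [[0.174, -0.985, -0.0], [-0.985, -0.174, -0.0], [-0.0, 0.0, -1.0]]
wrist_force: [1.8, -0.7, -0.1]
gripper_width: 0.31
gripper_force: 30.0
```

>>> {"method": "drive_tool", "body": {"rows": [{"tx": 0, "ty": 0, "tz": 0.1, "ax": 0, "ay": 0, "az": 0, "claw": 2}, {"tx": 0, "ty": 0, "tz": 0, "ax": 0, "ay": 0, "az": 0, "claw": 2}]}}

```text
time_s: 11.48
tcp_pos: [0.5639, 0.1188, 0.1284]
ee_rot: [[0.174, -0.985, -0.0], [-0.985, -0.174, 0.0], [-0.0, 0.0, -1.0]]
wrist_force: [1.5, -0.4, 0.4]
gripper_width: 0.314
gripper_force: 30.0
```

```bash
python3 - <<'E'
from h import *
go(.5638,.1190,.1566,-80)
E
```

```text
t 11.4833 tcp [0.5639 0.1188 0.1284] yaw -79.98 w 2.731699672226688 F [ 1.46 -0.41  0.36] M [-0.244 -0.566 -0.035]
shift cm [-0.02  0.01 -2.82] az 0.0 tilt [-1.e-04  1.e-04 -1.e+00]
```

>>> {"method": "drive_tool", "body": {"rows": [{"tx": 0, "ty": 0, "tz": 0.1, "ax": 0, "ay": 0, "az": 0, "claw": 2}, {"tx": 0, "ty": 0, "tz": 0, "ax": 0, "ay": 0, "az": 0, "claw": 2}]}}

```text
time_s: 11.65
tcp_pos: [0.564, 0.1188, 0.1278]
ee_rot: [[0.174, -0.985, -0.0], [-0.985, -0.174, -0.0], [0.0, 0.0, -1.0]]
wrist_force: [2.0, -1.0, 1.6]
gripper_width: 0.308
gripper_force: 30.0
```

>>> {"method": "drive_tool", "body": {"rows": [{"tx": 0, "ty": 0, "tz": 0.1, "ax": 0, "ay": 0, "az": 0, "claw": 2}, {"tx": 0, "ty": 0, "tz": 0, "ax": 0, "ay": 0, "az": 0, "claw": 2}]}}

```text
time_s: 11.82
tcp_pos: [0.5641, 0.1188, 0.1277]
ee_rot: [[0.175, -0.985, 0.001], [-0.985, -0.175, -0.0], [0.0, -0.0, -1.0]]
wrist_force: [-1.2, -1.0, 6.3]
gripper_width: 0.307
gripper_force: 30.0
```

>>> {"method": "drive_tool", "body": {"rows": [{"tx": 0, "ty": 0, "tz": 0.1, "ax": 0, "ay": 0, "az": 0, "claw": 2}, {"tx": 0, "ty": 0, "tz": 0, "ax": 0, "ay": 0, "az": 0, "claw": 2}]}}

```text
time_s: 11.98
tcp_pos: [0.5642, 0.1187, 0.1276]
ee_rot: [[0.175, -0.985, 0.001], [-0.985, -0.175, -0.0], [0.001, -0.001, -1.0]]
wrist_force: [-1.9, -1.3, 10.4]
gripper_width: 0.307
gripper_force: 30.0
```

>>> {"method": "drive_tool", "body": {"rows": [{"tx": 0, "ty": 0, "tz": 0.08, "ax": 0, "ay": 0, "az": 0, "claw": 2}, {"tx": 0, "ty": 0, "tz": 0, "ax": 0, "ay": 0, "az": 0, "claw": 2}, {"tx": 0, "ty": 0, "tz": 0, "ax": 0, "ay": 0, "az": 0, "claw": 2}]}}

```text
time_s: 12.23
tcp_pos: [0.5644, 0.1188, 0.1276]
ee_rot: [[0.175, -0.985, 0.002], [-0.985, -0.175, -0.0], [0.001, -0.002, -1.0]]
wrist_force: [-3.7, -0.8, 14.3]
gripper_width: 0.305
gripper_force: 30.0
```

```bash
python3 - <<'E'
from h import *
go(.5638,.1190,.1566,-80)
E
```

```text
t 12.2333 tcp [0.5644 0.1188 0.1276] yaw -79.91 w 2.6566728032871754 F [-3.74 -0.77 14.3 ] M [-0.251  1.056  0.009]
shift cm [-0.03  0.05 -2.9 ] az 0.002 tilt [ 6.0e-04 -1.6e-03 -1.0e+00]
```

Firm at 14 N with no motion, so the shank is on the stop. I relieve the load, then release.

>>> {"method": "drive_tool", "body": {"rows": [{"tx": 0, "ty": 0, "tz": -0.13, "ax": 0, "ay": 0, "az": 0, "claw": 2}, {"tx": 0, "ty": 0.03, "tz": -0.13, "ax": 0, "ay": 0, "az": 0, "claw": 2}, {"tx": 0, "ty": 0, "tz": 0, "ax": 0, "ay": 0, "az": 0, "claw": 2}, {"tx": 0, "ty": 0, "tz": 0, "ax": 0, "ay": 0, "az": 0, "claw": 2}]}}

```text
time_s: 12.57
tcp_pos: [0.564, 0.1188, 0.1277]
ee_rot: [[0.174, -0.985, 0.001], [-0.985, -0.174, -0.0], [0.0, -0.001, -1.0]]
wrist_force: [0.5, -0.4, 4.6]
gripper_width: 0.309
gripper_force: 30.0
```

>>> {"method": "drive_tool", "body": {"rows": [{"tx": 0, "ty": 0, "tz": 0, "ax": 0, "ay": 0, "az": 0, "claw": 4}, {"tx": 0, "ty": 0, "tz": 0, "ax": 0, "ay": 0, "az": 0, "claw": 5}, {"tx": 0, "ty": 0, "tz": 0, "ax": 0, "ay": 0, "az": 0, "claw": 6}, {"tx": 0, "ty": 0, "tz": 0, "ax": 0, "ay": 0, "az": 0, "claw": 6}, {"tx": 0, "ty": 0, "tz": 0, "ax": 0, "ay": 0, "az": 0, "claw": 6}]}}

```text
time_s: 12.98
tcp_pos: [0.5632, 0.1186, 0.1266]
ee_rot: [[0.174, -0.985, -0.002], [-0.985, -0.174, -0.0], [0.0, 0.002, -1.0]]
wrist_force: [-0.7, -0.5, 0.1]
gripper_width: 0.604
gripper_force: 0.0
```

>>> {"method": "drive_tool", "body": {"rows": [{"tx": 0, "ty": 0, "tz": -1, "ax": 0, "ay": 0, "az": 0, "claw": 6}, {"tx": 0, "ty": 0, "tz": -2, "ax": 0, "ay": 0, "az": 0, "claw": 6}, {"tx": 0, "ty": 0, "tz": -3, "ax": 0, "ay": 0, "az": 0, "claw": 6}, {"tx": 0, "ty": 0, "tz": -3, "ax": 0, "ay": 0, "az": 0, "claw": 6}, {"tx": 0, "ty": 0, "tz": -2, "ax": 0, "ay": 0, "az": 0, "claw": 6}, {"tx": 0, "ty": 0, "tz": -1, "ax": 0, "ay": 0, "az": 0, "claw": 6}, {"tx": 0, "ty": 0, "tz": 0, "ax": 0, "ay": 0, "az": 0, "claw": 6}, {"tx": 0, "ty": 0, "tz": 0, "ax": 0, "ay": 0, "az": 0, "claw": 6}]}}

```text
time_s: 13.65
tcp_pos: [0.5632, 0.1188, 0.2469]
ee_rot: [[0.174, -0.985, -0.001], [-0.985, -0.174, 0.001], [-0.001, 0.001, -1.0]]
wrist_force: [0.5, 0.8, -1.0]
gripper_width: 0.688
gripper_force: 0.0
```

```bash
python3 - <<'E'
from h import *
go(.5638,.1190,.1566,-80)
p,d=snap('scene','s5');P=pts('scene',d)
h=cv2.cvtColor(p,cv2.COLOR_RGB2HSV)
a=cv2.imread('pics/s5.png')[165:225,241:301]
cv2.imwrite('pics/c5.png',cv2.resize(a,(480,480),interpolation=cv2.INTER_CUBIC))
yy,xx=np.mgrid[:384,:512]
m=(np.hypot(xx-272,yy-193)<9)&(P[...,2]>.12)&(P[...,2]<.19)&(h[...,2]>120)&(h[...,1]<80)
print(m.sum(),np.percentile(P[m],[5,50,95],axis=0).round(4), np.nonzero(m)[1].mean(),np.nonzero(m)[0].mean(),np.nonzero(m)[0].min())
E
```

```text
t 13.65 tcp [0.5632 0.1188 0.2469] yaw -79.99 w 5.985372199764337 F [ 0.48  0.82 -1.  ] M [ 0.004  0.143 -0.003]
shift cm [-0.   -0.06  9.03] az 0.0 tilt [-6.e-04  7.e-04 -1.e+00]
90 [[0.5545 0.1042 0.1396]
 [0.5682 0.1146 0.1542]
 [0.5774 0.1282 0.1579]] 271.84444444444443 195.13333333333333 190
```

View pics/c5.png

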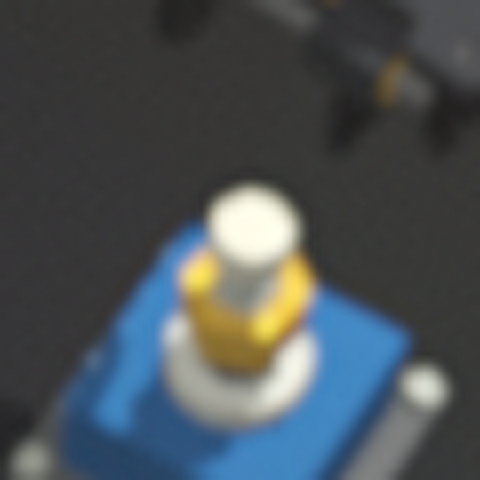

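The crop shows the stone standing upright in the collet, head top at about (272,193), z ≈ 0.157. That is a depth of about 28 mm, which agrees with the push. Now I go down over the nut, TCP at about 0.095, so the palm stays clear of the head.

>>> {"method": "drive_tool", "body": {"rows": [{"tx": 0, "ty": -0.05, "tz": 1, "ax": 0, "ay": 0, "az": 0, "claw": 6}, {"tx": 0, "ty": 0, "tz": 2, "ax": 0, "ay": 0, "az": 0, "claw": 6}, {"tx": 0, "ty": 0, "tz": 2, "ax": 0, "ay": 0, "az": 0, "claw": 6}, {"tx": 0, "ty": 0, "tz": 2, "ax": 0, "ay": 0, "az": 0, "claw": 6}, {"tx": 0, "ty": 0, "tz": 2, "ax": 0, "ay": 0, "az": 0, "claw": 6}, {"tx": 0, "ty": 0, "tz": 1.5, "ax": 0, "ay": 0, "az": 0, "claw": 6}, {"tx": 0, "ty": 0, "tz": 1, "ax": 0, "ay": 0, "az": 0, "claw": 6}, {"tx": 0, "ty": 0, "tz": 0.5, "ax": 0, "ay": 0, "az": 0, "claw": 6}, {"tx": 0, "ty": 0, "tz": 0, "ax": 0, "ay": 0, "az": 0, "claw": 6}, {"tx": 0, "ty": 0, "tz": 0, "ax": 0, "ay": 0, "az": 0, "claw": 6}]}}

```text
time_s: 14.53
tcp_pos: [0.5644, 0.1188, 0.1272]
ee_rot: [[0.174, -0.985, -0.0], [-0.985, -0.174, -0.0], [0.0, 0.0, -1.0]]
wrist_force: [0.4, 0.1, 0.6]
gripper_width: 0.691
gripper_force: 0.0
```

```bash
python3 - <<'E'
from h import *
go(.5638,.1188,.095,-80)
E
```

```text
t 14.5333 tcp [0.5644 0.1188 0.1272] yaw -79.96 w 6.0152609050151336 F [0.44 0.08 0.57] M [ 0.008  0.073 -0.025]
shift cm [-0.01  0.06  3.22] az 0.001 tilt [ 4.e-04  2.e-04 -1.e+00]
```

>>> {"method": "drive_tool", "body": {"rows": [{"tx": 0, "ty": 0.04, "tz": 0.6, "ax": 0, "ay": 0, "az": 0, "claw": 6}, {"tx": 0, "ty": 0, "tz": 0.7, "ax": 0, "ay": 0, "az": 0, "claw": 6}, {"tx": 0, "ty": 0, "tz": 0.7, "ax": 0, "ay": 0, "az": 0, "claw": 6}, {"tx": 0, "ty": 0, "tz": 0.6, "ax": 0, "ay": 0, "az": 0, "claw": 6}, {"tx": 0, "ty": 0, "tz": 0.4, "ax": 0, "ay": 0, "az": 0, "claw": 6}, {"tx": 0, "ty": 0, "tz": 0.2, "ax": 0, "ay": 0, "az": 0, "claw": 6}, {"tx": 0, "ty": 0, "tz": 0, "ax": 0, "ay": 0, "az": 0, "claw": 6}, {"tx": 0, "ty": 0, "tz": 0, "ax": 0, "ay": 0, "az": 0, "claw": 6}]}}

```text
time_s: 15.2
tcp_pos: [0.564, 0.1188, 0.0953]
ee_rot: [[0.174, -0.985, 0.0], [-0.985, -0.174, -0.0], [0.0, -0.0, -1.0]]
wrist_force: [0.7, -0.4, 0.2]
gripper_width: 0.693
gripper_force: 0.0
```

>>> {"method": "drive_tool", "body": {"rows": [{"tx": 0, "ty": 0, "tz": 0, "ax": 0, "ay": 0, "az": 0, "claw": 5}, {"tx": 0, "ty": 0, "tz": 0, "ax": 0, "ay": 0, "az": 0, "claw": 4.5}, {"tx": 0, "ty": 0, "tz": 0, "ax": 0, "ay": 0, "az": 0, "claw": 3.5}, {"tx": 0, "ty": 0, "tz": 0, "ax": 0, "ay": 0, "az": 0, "claw": 3.5}, {"tx": 0, "ty": 0, "tz": 0, "ax": 0, "ay": 0, "az": 0, "claw": 3.5}, {"tx": 0, "ty": 0, "tz": 0, "ax": 0, "ay": 0, "az": 0, "claw": 3.5}]}}

```text
time_s: 15.7
tcp_pos: [0.5633, 0.1186, 0.0955]
ee_rot: [[0.174, -0.985, -0.001], [-0.985, -0.174, -0.0], [0.0, 0.001, -1.0]]
wrist_force: [-2.8, 0.7, 3.8]
gripper_width: 0.479
gripper_force: 30.0
```

```bash
python3 - <<'E'
from h import *
go(.5638,.1188,.095,-80)
print(sense()['joints'])
E
```

```text
t 15.7 tcp [0.5633 0.1186 0.0955] yaw -80.01 w 4.171323649950604 F [-2.76  0.68  3.76] M [ 0.146  0.979 -0.188]
shift cm [-0.01 -0.06  0.05] az -0.0 tilt [ 0.      0.0011 -1.    ]
[ 2.80012511e+01  2.42799024e+01 -1.61430184e+01 -2.52060997e-02
 -4.96380782e+01 -1.79915717e+01]
```

>>> {"method": "drive_tool", "body": {"rows": [{"tx": 0, "ty": 0, "tz": 0, "ax": 0, "ay": 0, "az": 0.05, "claw": 3.5}, {"tx": 0, "ty": 0, "tz": 0, "ax": 0, "ay": 0, "az": 0.05, "claw": 3.5}, {"tx": 0, "ty": 0, "tz": 0, "ax": 0, "ay": 0, "az": 0.05, "claw": 3.5}, {"tx": 0, "ty": 0, "tz": 0, "ax": 0, "ay": 0, "az": 0.05, "claw": 3.5}, {"tx": 0, "ty": 0, "tz": 0, "ax": 0, "ay": 0, "az": 0, "claw": 3.5}]}}

```text
time_s: 16.12
tcp_pos: [0.5629, 0.1186, 0.0955]
ee_rot: [[-0.026, -1.0, -0.002], [-1.0, 0.026, -0.001], [0.001, 0.002, -1.0]]
wrist_force: [-3.9, 0.8, 4.2]
gripper_width: 0.479
gripper_force: 30.0
```

```bash
python3 - <<'E'
from h import *
go(.5638,.1188,.095,-80)
E
```

```text
t 16.1167 tcp [0.5629 0.1186 0.0955] yaw -91.47 w 4.167356698962658 F [-3.9   0.77  4.2 ] M [ 0.128  1.462 -0.178]
shift cm [-0.02 -0.09  0.05] az -0.2 tilt [ 6.0e-04  1.9e-03 -1.0e+00]
```

>>> {"method": "drive_tool", "body": {"rows": [{"tx": 0, "ty": 0, "tz": 0, "ax": 0, "ay": 0, "az": 0.05, "claw": 3.5}, {"tx": 0, "ty": 0, "tz": 0, "ax": 0, "ay": 0, "az": 0.03, "claw": 3.5}, {"tx": 0, "ty": 0, "tz": 0, "ax": 0, "ay": 0, "az": 0, "claw": 3.5}]}}

```text
time_s: 16.37
tcp_pos: [0.5627, 0.1186, 0.0955]
ee_rot: [[-0.104, -0.995, -0.002], [-0.995, 0.104, -0.001], [0.001, 0.002, -1.0]]
wrist_force: [-5.1, 0.9, 4.4]
gripper_width: 0.478
gripper_force: 30.0
```

```bash
python3 - <<'E'
from h import *
go(.5638,.1188,.095,-80)
E
```

```text
t 16.3667 tcp [0.5627 0.1186 0.0955] yaw -95.97 w 4.158640544242045 F [-5.06  0.94  4.39] M [2.56e-01 1.61e+00 1.00e-03]
shift cm [-0.03 -0.1   0.05] az -0.279 tilt [ 9.0e-04  2.1e-03 -1.0e+00]
```

>>> {"method": "drive_tool", "body": {"rows": [{"tx": 0, "ty": 0.1, "tz": -0.08, "ax": 0, "ay": 0, "az": 0, "claw": 3.5}, {"tx": 0, "ty": 0, "tz": 0, "ax": 0, "ay": 0, "az": 0, "claw": 3.5}, {"tx": 0, "ty": 0, "tz": 0, "ax": 0, "ay": 0, "az": 0.03, "claw": 3.5}]}}

```text
time_s: 16.62
tcp_pos: [0.5626, 0.1187, 0.0955]
ee_rot: [[-0.134, -0.991, -0.001], [-0.991, 0.134, -0.0], [0.001, 0.001, -1.0]]
wrist_force: [-1.3, -0.5, -1.2]
gripper_width: 0.48
gripper_force: 29.9
```

```bash
python3 - <<'E'
from h import *
go(.5638,.1188,.095,-80)
E
```

```text
t 16.6167 tcp [0.5626 0.1187 0.0955] yaw -97.67 w 4.179409444037966 F [-1.34 -0.48 -1.2 ] M [-0.032  0.41   0.276]
shift cm [-0.03 -0.11  0.05] az -0.308 tilt [ 6.e-04  7.e-04 -1.e+00]
```

>>> {"method": "drive_tool", "body": {"rows": [{"tx": 0, "ty": 0, "tz": 0, "ax": 0, "ay": 0, "az": 0.03, "claw": 3.5}]}}

```text
time_s: 16.7
tcp_pos: [0.5626, 0.1187, 0.0956]
ee_rot: [[-0.164, -0.986, -0.001], [-0.986, 0.164, -0.001], [0.001, 0.001, -1.0]]
wrist_force: [-0.5, -0.0, -1.4]
gripper_width: 0.48
gripper_force: 29.9
```

```bash
python3 - <<'E'
from h import *
go(.5638,.1188,.095,-80);print(sense()['effort'])
E
```

```text
t 16.7 tcp [0.5626 0.1187 0.0956] yaw -99.44 w 4.177561318838844 F [-0.51 -0.03 -1.36] M [-0.007  0.418  0.318]
shift cm [-0.03 -0.12  0.06] az -0.339 tilt [ 7.e-04  7.e-04 -1.e+00]
[-3.20482347e-01 -3.84594727e+01  1.65198880e+01  3.70052285e+00
  3.77430031e-01 -3.10140720e-02]
```

>>> {"method": "drive_tool", "body": {"rows": [{"tx": 0, "ty": 0, "tz": 0, "ax": 0, "ay": 0, "az": 0.03, "claw": 3.5}]}}

```text
time_s: 16.78
tcp_pos: [0.5625, 0.1187, 0.0955]
ee_rot: [[-0.193, -0.981, -0.001], [-0.981, 0.193, -0.001], [0.001, 0.001, -1.0]]
wrist_force: [-1.8, -0.8, -1.0]
gripper_width: 0.48
gripper_force: 29.9
```

```bash
cat > m.py <<'E'
from h import *
go(.5638,.1188,.095,-80)
E
python3 m.py
```

```text
t 16.7833 tcp [0.5625 0.1187 0.0955] yaw -101.16 w 4.18015001273203 F [-1.85 -0.8  -0.98] M [-0.032  0.576  0.262]
shift cm [-0.04 -0.12  0.05] az -0.369 tilt [ 8.e-04  9.e-04 -1.e+00]
```

>>> {"method": "drive_tool", "body": {"rows": [{"tx": 0, "ty": 0, "tz": 0, "ax": 0, "ay": 0, "az": 0.03, "claw": 3.5}]}}

```text
time_s: 16.87
tcp_pos: [0.5625, 0.1187, 0.0956]
ee_rot: [[-0.223, -0.975, -0.001], [-0.975, 0.223, -0.001], [0.001, 0.001, -1.0]]
wrist_force: [-2.2, -0.6, -1.2]
gripper_width: 0.479
gripper_force: 29.9
```

```bash
python3 m.py
```

```text
t 16.8667 tcp [0.5625 0.1187 0.0956] yaw -102.88 w 4.1644727459157584 F [-2.19 -0.6  -1.24] M [0.015 0.584 0.327]
shift cm [-0.04 -0.13  0.06] az -0.399 tilt [ 8.e-04  1.e-03 -1.e+00]
```

>>> {"method": "drive_tool", "body": {"rows": [{"tx": 0, "ty": 0, "tz": 0, "ax": 0, "ay": 0, "az": 0.03, "claw": 3.5}]}}

```text
time_s: 16.95
tcp_pos: [0.5624, 0.1187, 0.0955]
ee_rot: [[-0.252, -0.968, -0.001], [-0.968, 0.252, -0.001], [0.001, 0.001, -1.0]]
wrist_force: [-1.5, 0.2, -0.5]
gripper_width: 0.478
gripper_force: 29.9
```

```bash
python3 m.py
```

```text
t 16.95 tcp [0.5624 0.1187 0.0955] yaw -104.59 w 4.161651720319189 F [-1.51  0.17 -0.47] M [0.045 0.632 0.285]
shift cm [-0.05 -0.13  0.05] az -0.429 tilt [ 9.0e-04  1.1e-03 -1.0e+00]
```

>>> {"method": "drive_tool", "body": {"rows": [{"tx": 0, "ty": 0, "tz": 0, "ax": 0, "ay": 0, "az": 0.03, "claw": 3.5}]}}

```text
time_s: 17.03
tcp_pos: [0.5624, 0.1187, 0.0956]
ee_rot: [[-0.281, -0.96, -0.001], [-0.96, 0.281, -0.001], [0.001, 0.001, -1.0]]
wrist_force: [-2.0, 0.0, -0.9]
gripper_width: 0.475
gripper_force: 29.9
```

```bash
python3 m.py
```

```text
t 17.0333 tcp [0.5624 0.1187 0.0956] yaw -106.31 w 4.131670816613398 F [-1.95  0.05 -0.93] M [0.086 0.754 0.216]
shift cm [-0.05 -0.14  0.06] az -0.459 tilt [ 0.001   0.0012 -1.    ]
```

```bash
cat > m.py <<'E'
from h import *
L=[]
for i in range(5):
    s=sense();L.append(s['moment'][2]);capture('top')
L.append(sense()['moment'][2])
R=sense()['ee_rot'];print(sense()['time_s'],'Mz',np.round(L,3),np.mean(L).round(3),'turned',(-80.0-np.degrees(np.arctan2(R[1,0],R[0,0])))/57.3,sense()['wrist_force'].round(1),sense()['gripper_width']*8.7)
E
python3 m.py
```

```text
17.2833 Mz [ 0.216  0.095 -0.115 -0.12  -0.078 -0.118] -0.02 turned 0.4593663952321972 [-1.9  0.5 -2.5] 4.149283198996674
```

>>> {"method": "drive_tool", "body": {"rows": [{"tx": 0, "ty": 0.04, "tz": 0, "ax": 0, "ay": 0, "az": 0.04, "claw": 3.5}, {"tx": 0, "ty": 0, "tz": 0, "ax": 0, "ay": 0, "az": 0.04, "claw": 3.5}]}}

```text
time_s: 17.45
tcp_pos: [0.5622, 0.1188, 0.0956]
ee_rot: [[-0.357, -0.934, -0.001], [-0.934, 0.357, -0.001], [0.001, 0.001, -1.0]]
wrist_force: [-1.1, -0.6, -3.8]
gripper_width: 0.478
gripper_force: 29.9
```

```bash
python3 m.py
```

```text
17.7 Mz [ 0.273 -0.027 -0.253 -0.215 -0.247 -0.187] -0.109 turned 0.5396171796374448 [-0.2 -0.7 -5.8] 4.169445108449843
```

>>> {"method": "drive_tool", "body": {"rows": [{"tx": 0, "ty": 0, "tz": 0, "ax": 0, "ay": 0, "az": 0.04, "claw": 3.5}]}}

```text
time_s: 17.78
tcp_pos: [0.5621, 0.1188, 0.0956]
ee_rot: [[-0.393, -0.919, -0.001], [-0.919, 0.393, -0.0], [0.001, 0.001, -1.0]]
wrist_force: [-0.1, -0.4, -5.3]
gripper_width: 0.485
gripper_force: 29.9
```

```bash
python3 m.py
```

```text
18.0333 Mz [ 0.285  0.001 -0.158 -0.15  -0.168 -0.197] -0.065 turned 0.579280795307816 [-0.9 -0.7 -5.8] 4.140740121846414
```

>>> {"method": "drive_tool", "body": {"rows": [{"tx": 0, "ty": 0, "tz": 0, "ax": 0, "ay": 0, "az": 0.04, "claw": 3.5}]}}

```text
time_s: 18.12
tcp_pos: [0.5621, 0.1188, 0.0956]
ee_rot: [[-0.429, -0.903, -0.001], [-0.903, 0.429, -0.0], [0.001, 0.001, -1.0]]
wrist_force: [0.3, 0.2, -8.1]
gripper_width: 0.477
gripper_force: 29.9
```

```bash
python3 m.py
```

```text
18.3667 Mz [ 0.313  0.07  -0.198 -0.172 -0.2   -0.197] -0.064 turned 0.6192899636025684 [ 0.4 -1.1 -9.4] 4.197057705331714
```

```bash
cat > m.py <<'E'
from h import *
s=sense();R=s['ee_rot'];print(s['time_s'],'Mz',s['moment'].round(3),'turned',((-80.0-np.degrees(np.arctan2(R[1,0],R[0,0])))/57.3).round(3),s['wrist_force'].round(1),(s['gripper_width']*8.7).round(2),'effort',s['effort'][[0,5]].round(3))
E
```

>>> {"method": "drive_tool", "body": {"rows": [{"tx": 0, "ty": 0, "tz": 0.12, "ax": 0, "ay": 0, "az": 0, "claw": 3.5}, {"tx": 0, "ty": 0, "tz": 0, "ax": 0, "ay": 0, "az": 0.02, "claw": 3.5}, {"tx": 0, "ty": 0, "tz": 0, "ax": 0, "ay": 0, "az": 0.02, "claw": 3.5}]}}

```text
time_s: 18.62
tcp_pos: [0.562, 0.1189, 0.0955]
ee_rot: [[-0.466, -0.885, -0.001], [-0.885, 0.466, -0.001], [0.001, 0.0, -1.0]]
wrist_force: [-4.9, -0.2, -0.6]
gripper_width: 0.483
gripper_force: 29.9
```

```bash
python3 m.py
```

```text
Traceback (most recent call last):
  File "m.py", line 2, in <module>
    s=sense();R=s['ee_rot'];print(s['time_s'],'Mz',s['moment'].round(3),'turned',((-80.0-np.degrees(np.arctan2(R[1,0],R[0,0])))/57.3).round(3),s['wrist_force'].round(1),(s['gripper_width']*8.7).round(2),'effort',s['effort'][[0,5]].round(3))
                                                                                                                                                                         ^^^^^^^^^^^^^^^^^^^^^^^^^^^^^^
AttributeError: 'float' object has no attribute 'round'
```

>>> {"method": "drive_tool", "body": {"rows": [{"tx": 0, "ty": 0, "tz": 0, "ax": 0, "ay": 0, "az": 0.02, "claw": 3.5}]}}

```text
time_s: 18.7
tcp_pos: [0.562, 0.1189, 0.0955]
ee_rot: [[-0.484, -0.875, -0.001], [-0.875, 0.484, -0.0], [0.001, 0.0, -1.0]]
wrist_force: [-5.6, -0.0, -0.1]
gripper_width: 0.478
gripper_force: 29.9
```

```bash
python3 m.py
```

```text
Traceback (most recent call last):
  File "m.py", line 2, in <module>
    s=sense();R=s['ee_rot'];print(s['time_s'],'Mz',s['moment'].round(3),'turned',((-80.0-np.degrees(np.arctan2(R[1,0],R[0,0])))/57.3).round(3),s['wrist_force'].round(1),(s['gripper_width']*8.7).round(2),'effort',s['effort'][[0,5]].round(3))
                                                                                                                                                                         ^^^^^^^^^^^^^^^^^^^^^^^^^^^^^^
AttributeError: 'float' object has no attribute 'round'
```

>>> {"method": "drive_tool", "body": {"rows": [{"tx": 0, "ty": 0, "tz": 0, "ax": 0, "ay": 0, "az": 0.02, "claw": 3.5}]}}

```text
time_s: 18.78
tcp_pos: [0.562, 0.119, 0.0955]
ee_rot: [[-0.502, -0.865, -0.001], [-0.865, 0.502, -0.0], [0.001, 0.0, -1.0]]
wrist_force: [-5.7, 0.2, 0.9]
gripper_width: 0.482
gripper_force: 29.9
```

```bash
python3 m.py
```

```text
Traceback (most recent call last):
  File "m.py", line 2, in <module>
    s=sense();R=s['ee_rot'];print(s['time_s'],'Mz',s['moment'].round(3),'turned',((-80.0-np.degrees(np.arctan2(R[1,0],R[0,0])))/57.3).round(3),s['wrist_force'].round(1),(s['gripper_width']*8.7).round(2),'effort',s['effort'][[0,5]].round(3))
                                                                                                                                                                         ^^^^^^^^^^^^^^^^^^^^^^^^^^^^^^
AttributeError: 'float' object has no attribute 'round'
```

>>> {"method": "drive_tool", "body": {"rows": [{"tx": 0, "ty": 0, "tz": 0, "ax": 0, "ay": 0, "az": 0.02, "claw": 3.5}]}}

```text
time_s: 18.87
tcp_pos: [0.562, 0.119, 0.0956]
ee_rot: [[-0.519, -0.855, -0.001], [-0.855, 0.519, -0.0], [0.001, 0.0, -1.0]]
wrist_force: [-5.1, 0.2, 0.8]
gripper_width: 0.481
gripper_force: 29.9
```

```bash
python3 m.py
```

```text
Traceback (most recent call last):
  File "m.py", line 2, in <module>
    s=sense();R=s['ee_rot'];print(s['time_s'],'Mz',s['moment'].round(3),'turned',((-80.0-np.degrees(np.arctan2(R[1,0],R[0,0])))/57.3).round(3),s['wrist_force'].round(1),(s['gripper_width']*8.7).round(2),'effort',s['effort'][[0,5]].round(3))
                                                                                                                                                                         ^^^^^^^^^^^^^^^^^^^^^^^^^^^^^^
AttributeError: 'float' object has no attribute 'round'
```

```bash
sed -i "s/(s\['gripper_width'\]\*8.7).round(2)/round(s['gripper_width']*8.7,2)/" m.py; python3 m.py
```

```text
18.8667 Mz [0.092 1.828 0.282] turned 0.72 [-5.1  0.2  0.8] 4.18 effort [-0.889 -0.132]
```

>>> {"method": "drive_tool", "body": {"rows": [{"tx": 0.03, "ty": 0.05, "tz": 0, "ax": 0, "ay": 0, "az": 0.01, "claw": 3.5}, {"tx": 0, "ty": 0, "tz": 0, "ax": 0, "ay": 0, "az": 0.02, "claw": 3.5}]}}

```text
time_s: 19.03
tcp_pos: [0.5619, 0.119, 0.0955]
ee_rot: [[-0.544, -0.839, 0.0], [-0.839, 0.544, -0.0], [-0.0, -0.0, -1.0]]
wrist_force: [-4.0, -0.6, 1.2]
gripper_width: 0.483
gripper_force: 29.9
```

```bash
python3 m.py
```

```text
19.0333 Mz [-0.073  1.578  0.293] turned 0.75 [-4.  -0.6  1.2] 4.2 effort [-0.496 -0.087]
```

>>> {"method": "drive_tool", "body": {"rows": [{"tx": 0, "ty": 0, "tz": 0, "ax": 0, "ay": 0, "az": 0.02, "claw": 3.5}]}}

```text
time_s: 19.12
tcp_pos: [0.5619, 0.119, 0.0955]
ee_rot: [[-0.562, -0.827, 0.0], [-0.827, 0.562, -0.0], [-0.0, -0.0, -1.0]]
wrist_force: [-4.8, 0.0, 1.8]
gripper_width: 0.482
gripper_force: 29.9
```

```bash
python3 m.py
```

```text
19.1167 Mz [-0.087  1.749  0.29 ] turned 0.771 [-4.8  0.   1.8] 4.19 effort [-0.654 -0.131]
```

Still loose (Mz ≈ 0.28–0.29). I carry on in small steps.

>>> {"method": "drive_tool", "body": {"rows": [{"tx": 0, "ty": 0, "tz": 0, "ax": 0, "ay": 0, "az": 0.02, "claw": 3.5}]}}

```text
time_s: 19.2
tcp_pos: [0.5618, 0.119, 0.0955]
ee_rot: [[-0.578, -0.816, 0.0], [-0.816, 0.578, -0.0], [0.0, -0.0, -1.0]]
wrist_force: [-5.5, 0.5, 2.0]
gripper_width: 0.482
gripper_force: 29.9
```

```bash
python3 m.py
```

```text
19.2 Mz [0.041 1.793 0.317] turned 0.791 [-5.5  0.5  2. ] 4.19 effort [-0.768 -0.144]
```

>>> {"method": "drive_tool", "body": {"rows": [{"tx": 0, "ty": 0, "tz": 0, "ax": 0, "ay": 0, "az": 0.02, "claw": 3.5}]}}

```text
time_s: 19.28
tcp_pos: [0.5618, 0.1191, 0.0955]
ee_rot: [[-0.594, -0.804, 0.0], [-0.804, 0.594, -0.0], [-0.0, -0.0, -1.0]]
wrist_force: [-6.5, 0.5, 2.0]
gripper_width: 0.478
gripper_force: 29.9
```

```bash
python3 m.py
```

```text
19.2833 Mz [0.063 1.861 0.344] turned 0.811 [-6.5  0.5  2. ] 4.16 effort [-0.852 -0.15 ]
```

>>> {"method": "drive_tool", "body": {"rows": [{"tx": 0, "ty": 0, "tz": 0, "ax": 0, "ay": 0, "az": 0.02, "claw": 3.5}]}}

```text
time_s: 19.37
tcp_pos: [0.5618, 0.1191, 0.0955]
ee_rot: [[-0.61, -0.792, 0.0], [-0.792, 0.61, 0.0], [-0.0, -0.0, -1.0]]
wrist_force: [-6.4, 0.4, 1.9]
gripper_width: 0.478
gripper_force: 29.9
```

```bash
python3 m.py
```

```text
19.3667 Mz [0.119 1.893 0.36 ] turned 0.831 [-6.4  0.4  1.9] 4.16 effort [-0.93  -0.156]
```

>>> {"method": "drive_tool", "body": {"rows": [{"tx": 0, "ty": 0, "tz": 0, "ax": 0, "ay": 0, "az": 0.02, "claw": 3.5}]}}

```text
time_s: 19.45
tcp_pos: [0.5618, 0.1191, 0.0955]
ee_rot: [[-0.626, -0.78, -0.0], [-0.78, 0.626, -0.0], [0.0, 0.0, -1.0]]
wrist_force: [-5.2, 0.0, 2.9]
gripper_width: 0.483
gripper_force: 29.9
```

```bash
python3 m.py
```

```text
19.45 Mz [0.047 1.914 0.295] turned 0.851 [-5.2  0.   2.9] 4.2 effort [-1.005 -0.161]
```

>>> {"method": "drive_tool", "body": {"rows": [{"tx": 0, "ty": 0, "tz": 0, "ax": 0, "ay": 0, "az": 0.02, "claw": 3.5}]}}

```text
time_s: 19.53
tcp_pos: [0.5617, 0.1191, 0.0955]
ee_rot: [[-0.642, -0.767, -0.0], [-0.767, 0.642, 0.0], [-0.0, 0.0, -1.0]]
wrist_force: [-6.2, -0.5, 2.5]
gripper_width: 0.484
gripper_force: 29.9
```

```bash
python3 m.py
```

```text
19.5333 Mz [0.177 1.896 0.292] turned 0.871 [-6.2 -0.5  2.5] 4.21 effort [-1.08  -0.167]
```

>>> {"method": "drive_tool", "body": {"rows": [{"tx": 0, "ty": 0, "tz": 0, "ax": 0, "ay": 0, "az": 0.02, "claw": 3.5}]}}

```text
time_s: 19.62
tcp_pos: [0.5617, 0.1191, 0.0955]
ee_rot: [[-0.657, -0.754, -0.0], [-0.754, 0.657, 0.0], [0.0, 0.0, -1.0]]
wrist_force: [-6.0, -0.4, 2.0]
gripper_width: 0.481
gripper_force: 29.9
```

```bash
python3 m.py
```

```text
19.6167 Mz [0.154 1.94  0.339] turned 0.891 [-6.  -0.4  2. ] 4.19 effort [-1.156 -0.173]
```

>>> {"method": "drive_tool", "body": {"rows": [{"tx": 0, "ty": 0, "tz": 0, "ax": 0, "ay": 0, "az": 0.02, "claw": 3.5}]}}

```text
time_s: 19.7
tcp_pos: [0.5617, 0.1192, 0.0955]
ee_rot: [[-0.672, -0.741, -0.0], [-0.741, 0.672, 0.0], [0.0, 0.0, -1.0]]
wrist_force: [-5.5, 0.4, 3.1]
gripper_width: 0.48
gripper_force: 29.9
```

```bash
python3 m.py
```

```text
19.7 Mz [0.224 1.961 0.371] turned 0.911 [-5.5  0.4  3.1] 4.18 effort [-1.233 -0.179]
```

>>> {"method": "drive_tool", "body": {"rows": [{"tx": 0, "ty": 0, "tz": 0, "ax": 0, "ay": 0, "az": 0.02, "claw": 3.5}]}}

```text
time_s: 19.78
tcp_pos: [0.5616, 0.1192, 0.0955]
ee_rot: [[-0.686, -0.727, -0.0], [-0.727, 0.686, 0.0], [0.0, 0.0, -1.0]]
wrist_force: [-6.9, 0.5, 2.6]
gripper_width: 0.482
gripper_force: 29.9
```

```bash
python3 m.py
```

```text
19.7833 Mz [0.218 1.931 0.434] turned 0.931 [-6.9  0.5  2.6] 4.19 effort [-1.31  -0.185]
```

>>> {"method": "drive_tool", "body": {"rows": [{"tx": 0, "ty": 0, "tz": 0, "ax": 0, "ay": 0, "az": 0.02, "claw": 3.5}]}}

```text
time_s: 19.87
tcp_pos: [0.5616, 0.1192, 0.0955]
ee_rot: [[-0.701, -0.713, -0.0], [-0.713, 0.701, 0.0], [0.0, 0.0, -1.0]]
wrist_force: [-6.2, 0.9, 3.7]
gripper_width: 0.481
gripper_force: 29.9
```

```bash
python3 m.py
```

```text
19.8667 Mz [0.262 1.967 0.432] turned 0.951 [-6.2  0.9  3.7] 4.19 effort [-1.388 -0.192]
```

>>> {"method": "drive_tool", "body": {"rows": [{"tx": 0, "ty": 0, "tz": 0, "ax": 0, "ay": 0, "az": 0.02, "claw": 3.5}]}}

```text
time_s: 19.95
tcp_pos: [0.5616, 0.1192, 0.0955]
ee_rot: [[-0.715, -0.699, -0.0], [-0.699, 0.715, 0.0], [0.0, 0.0, -1.0]]
wrist_force: [-6.3, 1.2, 3.1]
gripper_width: 0.479
gripper_force: 29.9
```

```bash
python3 m.py
```

```text
19.95 Mz [0.316 2.049 0.356] turned 0.971 [-6.3  1.2  3.1] 4.17 effort [-1.467 -0.198]
```

>>> {"method": "drive_tool", "body": {"rows": [{"tx": 0, "ty": 0, "tz": 0, "ax": 0, "ay": 0, "az": 0.01, "claw": 3.5}]}}

```text
time_s: 20.03
tcp_pos: [0.5616, 0.1192, 0.0955]
ee_rot: [[-0.722, -0.692, -0.0], [-0.692, 0.722, 0.0], [0.0, 0.0, -1.0]]
wrist_force: [-6.8, 0.4, 3.0]
gripper_width: 0.478
gripper_force: 29.9
```

```bash
python3 m.py
```

```text
20.0333 Mz [0.272 1.987 0.311] turned 0.981 [-6.8  0.4  3. ] 4.16 effort [-1.462 -0.328]
```

>>> {"method": "drive_tool", "body": {"rows": [{"tx": 0, "ty": 0, "tz": 0, "ax": 0, "ay": 0, "az": 0.01, "claw": 3.5}]}}

```text
time_s: 20.12
tcp_pos: [0.5616, 0.1193, 0.0955]
ee_rot: [[-0.728, -0.685, -0.0], [-0.685, 0.728, 0.0], [0.0, 0.0, -1.0]]
wrist_force: [-6.7, 0.3, 3.0]
gripper_width: 0.478
gripper_force: 29.9
```

```bash
python3 m.py
```

```text
20.1167 Mz [0.293 2.04  0.453] turned 0.99 [-6.7  0.3  3. ] 4.16 effort [-1.5   -0.285]
```

>>> {"method": "drive_tool", "body": {"rows": [{"tx": 0, "ty": 0, "tz": 0, "ax": 0, "ay": 0, "az": 0.01, "claw": 3.5}]}}

```text
time_s: 20.2
tcp_pos: [0.5616, 0.1193, 0.0955]
ee_rot: [[-0.735, -0.678, -0.0], [-0.678, 0.735, 0.0], [0.0, 0.0, -1.0]]
wrist_force: [-7.6, 1.3, 2.8]
gripper_width: 0.478
gripper_force: 29.9
```

```bash
python3 m.py
```

```text
20.2 Mz [0.349 1.997 0.371] turned 1.0 [-7.6  1.3  2.8] 4.16 effort [-1.539 -0.284]
```

>>> {"method": "drive_tool", "body": {"rows": [{"tx": 0, "ty": 0, "tz": 0, "ax": 0, "ay": 0, "az": 0.01, "claw": 3.5}]}}

```text
time_s: 20.28
tcp_pos: [0.5615, 0.1193, 0.0955]
ee_rot: [[-0.742, -0.671, -0.0], [-0.671, 0.742, 0.0], [0.0, 0.0, -1.0]]
wrist_force: [-6.9, 0.3, 2.6]
gripper_width: 0.476
gripper_force: 29.9
```

```bash
python3 m.py
```

```text
20.2833 Mz [0.362 2.072 0.385] turned 1.01 [-6.9  0.3  2.6] 4.14 effort [-1.578 -0.287]
```

>>> {"method": "drive_tool", "body": {"rows": [{"tx": 0, "ty": 0, "tz": 0, "ax": 0, "ay": 0, "az": 0.015, "claw": 3.5}]}}

```text
time_s: 20.37
tcp_pos: [0.5615, 0.1193, 0.0955]
ee_rot: [[-0.752, -0.659, -0.0], [-0.659, 0.752, 0.0], [0.0, 0.0, -1.0]]
wrist_force: [-6.3, 0.9, 3.4]
gripper_width: 0.482
gripper_force: 29.9
```

```bash
python3 m.py
```

```text
20.3667 Mz [0.356 2.143 0.355] turned 1.025 [-6.3  0.9  3.4] 4.19 effort [-1.662 -0.229]
```

>>> {"method": "drive_tool", "body": {"rows": [{"tx": 0, "ty": 0, "tz": 0, "ax": 0, "ay": 0, "az": 0.015, "claw": 3.5}]}}

```text
time_s: 20.45
tcp_pos: [0.5615, 0.1194, 0.0955]
ee_rot: [[-0.762, -0.648, -0.0], [-0.648, 0.762, 0.0], [0.0, 0.0, -1.0]]
wrist_force: [-6.0, 1.1, 2.8]
gripper_width: 0.478
gripper_force: 29.9
```

```bash
python3 m.py
```

```text
20.45 Mz [0.331 2.112 0.401] turned 1.04 [-6.   1.1  2.8] 4.15 effort [-1.723 -0.258]
```

>>> {"method": "drive_tool", "body": {"rows": [{"tx": 0, "ty": 0, "tz": 0, "ax": 0, "ay": 0, "az": 0.01, "claw": 3.5}]}}

```text
time_s: 20.53
tcp_pos: [0.5615, 0.1194, 0.0955]
ee_rot: [[-0.768, -0.64, -0.0], [-0.64, 0.768, 0.0], [0.0, 0.0, -1.0]]
wrist_force: [-7.0, 1.2, 3.2]
gripper_width: 0.479
gripper_force: 29.9
```

```bash
python3 m.py
```

```text
20.5333 Mz [0.391 2.133 0.36 ] turned 1.05 [-7.   1.2  3.2] 4.17 effort [-1.742 -0.328]
```

>>> {"method": "drive_tool", "body": {"rows": [{"tx": 0, "ty": 0, "tz": 0, "ax": 0, "ay": 0, "az": 0.005, "claw": 3.5}]}}

```text
time_s: 20.62
tcp_pos: [0.5615, 0.1194, 0.0955]
ee_rot: [[-0.771, -0.637, -0.0], [-0.637, 0.771, 0.0], [0.0, 0.0, -1.0]]
wrist_force: [-7.3, 0.9, 4.0]
gripper_width: 0.477
gripper_force: 29.9
```

```bash
python3 m.py
```

```text
20.6167 Mz [0.418 2.12  0.371] turned 1.055 [-7.3  0.9  4. ] 4.15 effort [-1.737 -0.369]
```

```bash
cat > r.py <<'E'
from h import *
L=[];E=[]
for i in range(8):
    s=sense();L.append(s['moment'][2]);E.append(s['effort'][5]);capture('top')
print(s['time_s'],np.round(L,3),np.mean(L[2:]).round(3),np.round(E,3),s['wrist_force'].round(1))
E
python3 r.py
```

```text
20.9667 [0.371 0.33  0.338 0.358 0.322 0.296 0.307 0.322] 0.324 [-0.369 -0.374 -0.326 -0.311 -0.312 -0.312 -0.312 -0.312] [-6.8  1.3  3.1]
```

>>> {"method": "drive_tool", "body": {"rows": [{"tx": 0.04, "ty": 0.04, "tz": -0.04, "ax": 0, "ay": 0, "az": 0, "claw": 3.5}, {"tx": 0, "ty": 0, "tz": 0, "ax": 0, "ay": 0, "az": 0.01, "claw": 3.5}, {"tx": 0, "ty": 0, "tz": 0, "ax": 0, "ay": 0, "az": 0.02, "claw": 3.5}]}}

```text
time_s: 21.27
tcp_pos: [0.5614, 0.1194, 0.0955]
ee_rot: [[-0.79, -0.613, 0.0], [-0.613, 0.79, 0.0], [-0.001, 0.0, -1.0]]
wrist_force: [-5.1, 1.1, 0.4]
gripper_width: 0.482
gripper_force: 29.9
```

```bash
python3 m.py; python3 r.py
```

```text
21.2667 Mz [0.491 1.607 0.402] turned 1.086 [-5.1  1.1  0.4] 4.19 effort [-1.664 -0.174]
21.6167 [0.402 0.33  0.12  0.104 0.105 0.089 0.108 0.185] 0.118 [-0.174 -0.333 -0.201 -0.121 -0.12  -0.123 -0.123 -0.123] [-5.1  1.2  0.3]
```

>>> {"method": "drive_tool", "body": {"rows": [{"tx": 0, "ty": 0, "tz": 0, "ax": 0, "ay": 0, "az": 0.003, "claw": 3.5}, {"tx": 0, "ty": 0, "tz": 0, "ax": 0, "ay": 0, "az": 0.003, "claw": 3.5}, {"tx": 0, "ty": 0, "tz": 0, "ax": 0, "ay": 0, "az": 0.003, "claw": 3.5}]}}

```text
time_s: 21.92
tcp_pos: [0.5614, 0.1194, 0.0955]
ee_rot: [[-0.795, -0.606, 0.0], [-0.606, 0.795, 0.0], [-0.001, 0.0, -1.0]]
wrist_force: [-5.8, 1.4, 0.9]
gripper_width: 0.481
gripper_force: 29.9
```

```bash
python3 m.py; python3 r.py
```

```text
21.9167 Mz [0.545 1.66  0.385] turned 1.094 [-5.8  1.4  0.9] 4.18 effort [-1.837 -0.369]
22.2667 [0.385 0.359 0.365 0.426 0.376 0.377 0.314 0.374] 0.372 [-0.369 -0.388 -0.364 -0.355 -0.356 -0.356 -0.356 -0.356] [-4.7  1.5  1.2]
```

>>> {"method": "drive_tool", "body": {"rows": [{"tx": 0, "ty": 0, "tz": 0, "ax": 0, "ay": 0, "az": 0.003, "claw": 3.5}, {"tx": 0, "ty": 0, "tz": 0, "ax": 0, "ay": 0, "az": 0.003, "claw": 3.5}, {"tx": 0, "ty": 0, "tz": 0, "ax": 0, "ay": 0, "az": 0.003, "claw": 3.5}]}}

```text
time_s: 22.57
tcp_pos: [0.5614, 0.1194, 0.0955]
ee_rot: [[-0.801, -0.599, 0.0], [-0.599, 0.801, 0.001], [-0.001, 0.0, -1.0]]
wrist_force: [-5.4, 2.0, 1.4]
gripper_width: 0.478
gripper_force: 29.9
```

```bash
python3 m.py; python3 r.py
```

```text
22.5667 Mz [0.593 1.631 0.373] turned 1.103 [-5.4  2.   1.4] 4.16 effort [-1.861 -0.373]
22.9167 [0.373 0.381 0.314 0.36  0.342 0.375 0.34  0.334] 0.344 [-0.373 -0.392 -0.368 -0.36  -0.36  -0.36  -0.36  -0.36 ] [-5.3  1.1  1.2]
```

Slow-turn torque is about 0.39 N m and climbs at about 0.4 N m/rad. I need roughly 0.43, so about 0.09 rad more.

>>> {"method": "drive_tool", "body": {"rows": [{"tx": 0, "ty": 0, "tz": 0, "ax": 0, "ay": 0, "az": 0.01, "claw": 3.5}, {"tx": 0, "ty": 0, "tz": 0, "ax": 0, "ay": 0, "az": 0.01, "claw": 3.5}, {"tx": 0, "ty": 0, "tz": 0, "ax": 0, "ay": 0, "az": 0.01, "claw": 3.5}, {"tx": 0, "ty": 0, "tz": 0, "ax": 0, "ay": 0, "az": 0.01, "claw": 3.5}, {"tx": 0, "ty": 0, "tz": 0, "ax": 0, "ay": 0, "az": 0.01, "claw": 3.5}, {"tx": 0, "ty": 0, "tz": 0, "ax": 0, "ay": 0, "az": 0.003, "claw": 3.5}, {"tx": 0, "ty": 0, "tz": 0, "ax": 0, "ay": 0, "az": 0.003, "claw": 3.5}, {"tx": 0, "ty": 0, "tz": 0, "ax": 0, "ay": 0, "az": 0.003, "claw": 3.5}]}}

```text
time_s: 23.63
tcp_pos: [0.5614, 0.1195, 0.0955]
ee_rot: [[-0.835, -0.551, 0.0], [-0.551, 0.835, 0.001], [-0.001, 0.0, -1.0]]
wrist_force: [-4.3, 1.4, 1.1]
gripper_width: 0.48
gripper_force: 29.9
```

```bash
python3 m.py; python3 r.py
```

```text
23.6333 Mz [0.684 1.691 0.458] turned 1.162 [-4.3  1.4  1.1] 4.17 effort [-2.104 -0.394]
23.9833 [0.458 0.366 0.375 0.387 0.36  0.368 0.364 0.385] 0.373 [-0.394 -0.413 -0.389 -0.381 -0.381 -0.381 -0.381 -0.381] [-5.3  1.5  0.3]
```

>>> {"method": "drive_tool", "body": {"rows": [{"tx": 0, "ty": 0, "tz": 0, "ax": 0, "ay": 0, "az": 0.01, "claw": 3.5}, {"tx": 0, "ty": 0, "tz": 0, "ax": 0, "ay": 0, "az": 0.01, "claw": 3.5}, {"tx": 0, "ty": 0, "tz": 0, "ax": 0, "ay": 0, "az": 0.01, "claw": 3.5}, {"tx": 0, "ty": 0, "tz": 0, "ax": 0, "ay": 0, "az": 0.01, "claw": 3.5}, {"tx": 0, "ty": 0, "tz": 0, "ax": 0, "ay": 0, "az": 0.003, "claw": 3.5}, {"tx": 0, "ty": 0, "tz": 0, "ax": 0, "ay": 0, "az": 0.003, "claw": 3.5}, {"tx": 0, "ty": 0, "tz": 0, "ax": 0, "ay": 0, "az": 0.003, "claw": 3.5}]}}

```text
time_s: 24.62
tcp_pos: [0.5613, 0.1196, 0.0955]
ee_rot: [[-0.86, -0.51, 0.0], [-0.51, 0.86, 0.001], [-0.001, 0.0, -1.0]]
wrist_force: [-6.1, 2.7, 0.6]
gripper_width: 0.478
gripper_force: 29.9
```

```bash
python3 m.py; python3 r.py
```

```text
24.6167 Mz [0.775 1.776 0.441] turned 1.211 [-6.1  2.7  0.6] 4.16 effort [-2.31  -0.415]
24.9667 [0.441 0.404 0.362 0.37  0.454 0.424 0.402 0.403] 0.402 [-0.415 -0.434 -0.411 -0.402 -0.403 -0.403 -0.403 -0.403] [-5.   1.7  1.4]
```

>>> {"method": "drive_tool", "body": {"rows": [{"tx": 0, "ty": 0, "tz": 0, "ax": 0, "ay": 0, "az": 0, "claw": 6}, {"tx": 0, "ty": 0, "tz": 0, "ax": 0, "ay": 0, "az": 0, "claw": 6}, {"tx": 0, "ty": 0, "tz": 0, "ax": 0, "ay": 0, "az": 0, "claw": 6}, {"tx": 0, "ty": 0, "tz": 0, "ax": 0, "ay": 0, "az": 0, "claw": 6}, {"tx": 0, "ty": 0, "tz": 0, "ax": 0, "ay": 0, "az": 0, "claw": 6}]}}

```text
time_s: 25.43
tcp_pos: [0.5621, 0.1191, 0.0957]
ee_rot: [[-0.861, -0.509, 0.002], [-0.509, 0.861, 0.0], [-0.002, -0.0, -1.0]]
wrist_force: [-0.7, 0.1, 0.7]
gripper_width: 0.671
gripper_force: 0.0
```

```bash
python3 m.py; python3 -c "
from h import *
go(.5637,.1188,.25,-149)"
```

```text
25.4333 Mz [ 0.02   0.052 -0.025] turned 1.211 [-0.7  0.1  0.7] 5.84 effort [ 0.014 -0.002]
t 25.4333 tcp [0.5621 0.1191 0.0957] yaw -149.38 w 5.837073441711534 F [-0.71  0.15  0.73] M [ 0.02   0.052 -0.025]
shift cm [ -0.14  -0.11 -15.43] az -0.007 tilt [-1.7e-03 -4.0e-04 -1.0e+00]
```

>>> {"method": "drive_tool", "body": {"rows": [{"tx": 0, "ty": 0, "tz": -0.5, "ax": 0, "ay": 0, "az": 0, "claw": 6}, {"tx": 0, "ty": 0, "tz": -1, "ax": 0, "ay": 0, "az": 0, "claw": 6}, {"tx": 0, "ty": 0, "tz": -2, "ax": 0, "ay": 0, "az": 0, "claw": 6}, {"tx": 0, "ty": 0, "tz": -2.5, "ax": 0, "ay": 0, "az": 0, "claw": 6}, {"tx": 0, "ty": 0, "tz": -2.5, "ax": 0, "ay": 0, "az": 0, "claw": 6}, {"tx": 0, "ty": 0, "tz": -2.5, "ax": 0, "ay": 0, "az": 0, "claw": 6}, {"tx": 0, "ty": 0, "tz": -2, "ax": 0, "ay": 0, "az": 0, "claw": 6}, {"tx": 0, "ty": 0, "tz": -1, "ax": 0, "ay": 0, "az": 0, "claw": 6}, {"tx": 0, "ty": 0, "tz": -0.5, "ax": 0, "ay": 0, "az": 0, "claw": 6}, {"tx": 0, "ty": 0, "tz": 0, "ax": 0, "ay": 0, "az": 0, "claw": 6}]}}

```text
time_s: 26.27
tcp_pos: [0.5616, 0.1192, 0.2414]
ee_rot: [[-0.86, -0.51, 0.002], [-0.51, 0.86, 0.001], [-0.002, -0.0, -1.0]]
wrist_force: [-0.2, -0.0, -0.3]
gripper_width: 0.684
gripper_force: 0.0
```

```bash
python3 - <<'E'
from h import *
p,d=snap('scene','s6')
P=pts('scene',d);h=cv2.cvtColor(p,cv2.COLOR_RGB2HSV);yy,xx=np.mgrid[:384,:512]
m=(np.hypot(xx-272,yy-193)<9)&(P[...,2]>.12)&(P[...,2]<.19)&(h[...,2]>120)&(h[...,1]<80)
print(m.sum(),np.percentile(P[m],[5,50,95],axis=0).round(4), np.nonzero(m)[1].mean(),np.nonzero(m)[0].mean(),np.nonzero(m)[0].min())
a=cv2.imread('pics/s6.png')[150:310,141:341]
cv2.imwrite('pics/c6.png',cv2.resize(a,(750,600),interpolation=cv2.INTER_CUBIC))
E
```

```text
91 [[0.5535 0.1081 0.1399]
 [0.5656 0.1176 0.1551]
 [0.5758 0.1312 0.1581]] 272.3076923076923 193.98901098901098 189
```

View pics/c6.png

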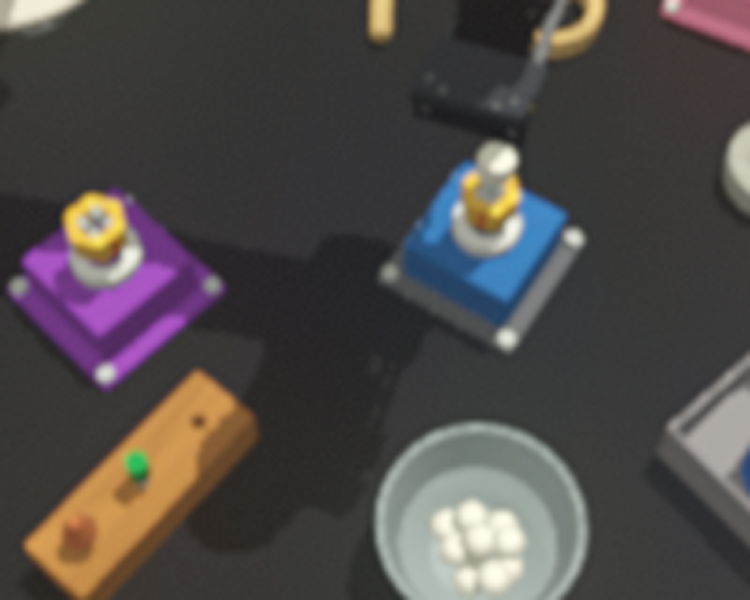

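The view shows the stone upright at about (273,193), with its head height unchanged at a top of about 0.157. The gripper is clear and the rack and its other stones are in place. I hand the job in.

```bash
python3 -c "
from station import finish_job
print(finish_job())"
```

```text
the job is handed in; nothing more can be done
None
```

The job is handed in at about 26 s of the 66 s: the white stone stands upright on the depth stop, about 28 mm deep (seated with a push of about 14 N), and the nut is turned clockwise to an estimated 0.15–0.18 N m above loose; that figure assumes the stated 0.25 N m loose torque, and I have seen no verdict.

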